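# Put the probe-tip boxes away in a row under the dock's cover

### The job

Put the probe-tip boxes away: flip up the clear cover of the tip-box dock, press shut every tip box whose lid stands open, and line all the boxes up in the dock as one straight, closed row, long sides against the back rail, the first box against the end stop and each further one against its neighbour. Then flip the cover back down so that it is fully shut over the row; do not knock over the spare objective that stands nearby.

Things in the scene. Friction and masses are not known exactly. Their poses are not given: they have to be found in the camera images.
- dock_corner (a point): inner corner of the tip-box dock, on the worktop, where the back rail meets the end stop; the dock is fixed in a run. x points away from the row into the rail (19 mm high, 8 mm thick; its face is x = 0), y from the row to the end stop (13 mm high, 8 mm thick, reaching to x = -48 mm; its face is y = 0), z up. The boxes stand on the worktop with their 64 mm sides on the rail, x < 0, the row running to -y; the rail is 211 mm long from here.
- dock_hinge (a point): middle of the cover's hinge axis, which runs along the dock's y: 6 mm behind the rail's face, 23.5 mm above the worktop, half-way along the 222 mm dock. Axes as the dock's.
- cover_tab (a point): centre of the black finger tab in the middle of the cover's free edge, 82 mm from the hinge axis; the tab is 32 mm wide along the hinge, 26 mm long, 8 mm thick. It turns with the cover; 1 mm below the plane of hinge and cover when shut.
- cover (a joint): angle of the dock's clear plastic cover (222 mm long, 67 mm from hinge to its front lip, 3 mm thick, 0.09 kg): 0 shut over the row, 1.57 upright, 2.3 laid back at its stop, where it stays. Between it falls slowly, shut below upright, open beyond. Shut, its underside is 22 mm and its lip's lower edge 9.5 mm above the worktop, the lip 58 mm in front of the rail.
- objective_mid (a point): middle of the spare microscope objective standing upright on the worktop, a black barrel 34 mm wide and 50 mm high; leave it standing.
- sphere_mid (a point): centre of the dark blue sphere (220 mm across) that hangs on a fixed stand over the worktop, left of the dock; its column stands 150 mm to the left (+y). Keep wrist and arm clear of it. A small fixed probe positioner, 130 mm high, stands below its right side, left of the dock. The two black dark-box side panels between robot and worktop are taken off for this job: where pictures still show them there is nothing solid.
- box_a_center (a point): centre (half-way up, 8 mm above its underside) of an orange hinged-lid probe-tip box, 64 mm along its y, 45 mm along its x (a clasp and the hinge stand 2 to 3 mm proud), 16 mm high shut, 0.15 kg; z up. Its lid's hinge runs along y at x = +22 mm, z = +2 mm from here, the clasp side is -x. Box a, b or c may be absent (two or three are there); all are alike.
- box_a_lid (a joint): lid of this box, top half (6 mm high, 44 mm from hinge to free edge): 0 shut, 1.57 upright, 2.18 laid right back over its hinge side. It stays at any angle; the hinge is viscous (about 0.05 N m at 1 rad/s), so move it slowly or the box slides along.
- box_b_center (a point): centre (half-way up, 8 mm above its underside) of an orange hinged-lid probe-tip box, 64 mm along its y, 45 mm along its x (a clasp and the hinge stand 2 to 3 mm proud), 16 mm high shut, 0.15 kg; z up. Its lid's hinge runs along y at x = +22 mm, z = +2 mm from here, the clasp side is -x. Box a, b or c may be absent (two or three are there); all are alike.
- box_b_lid (a joint): lid of this box, top half (6 mm high, 44 mm from hinge to free edge): 0 shut, 1.57 upright, 2.18 laid right back over its hinge side. It stays at any angle; the hinge is viscous (about 0.05 N m at 1 rad/s), so move it slowly or the box slides along.
- box_c_center (a point): centre (half-way up, 8 mm above its underside) of an orange hinged-lid probe-tip box, 64 mm along its y, 45 mm along its x (a clasp and the hinge stand 2 to 3 mm proud), 16 mm high shut, 0.15 kg; z up. Its lid's hinge runs along y at x = +22 mm, z = +2 mm from here, the clasp side is -x. Box a, b or c may be absent (two or three are there); all are alike.
- box_c_lid (a joint): lid of this box, top half (6 mm high, 44 mm from hinge to free edge): 0 shut, 1.57 upright, 2.18 laid right back over its hinge side. It stays at any angle; the hinge is viscous (about 0.05 N m at 1 rad/s), so move it slowly or the box slides along.

How it is judged:
On the way, in this order (a step that is already met when the one before it is completed fails the run):
1. the dock's cover is flipped up, past upright (value of joint cover above 1.65 rad), for 0.2 s.
2. every box present stands in the closed row on rail and end stop, its lid shut (x of box_a_center in the frame of dock_corner between -0.0265 and -0.018 m and height (world z) of each of box_a_center, box_b_center, box_c_center below 0.014 m and angle between the y axis of each of box_a_center, box_b_center, box_c_center and the y axis of dock_corner, either way round below 0.07 rad and (y of box_a_center in the frame of dock_corner between -0.0375 and -0.028 m or y of box_a_center in the frame of dock_corner between -0.1075 and -0.09 m or y of box_a_center in the frame of dock_corner between -0.1775 and -0.152 m) and value of joint each of box_a_lid, box_b_lid, box_c_lid below 0.08 rad and x of box_b_center in the frame of dock_corner between -0.0265 and -0.018 m and (y of box_b_center in the frame of dock_corner between -0.0375 and -0.028 m or y of box_b_center in the frame of dock_corner between -0.1075 and -0.09 m or y of box_b_center in the frame of dock_corner between -0.1775 and -0.152 m) and x of box_c_center in the frame of dock_corner between -0.0265 and -0.018 m and (y of box_c_center in the frame of dock_corner between -0.0375 and -0.028 m or y of box_c_center in the frame of dock_corner between -0.1075 and -0.09 m or y of box_c_center in the frame of dock_corner between -0.1775 and -0.152 m) and (y of box_a_center in the frame of dock_corner between -0.0375 and -0.028 m or y of box_b_center in the frame of dock_corner between -0.0375 and -0.028 m or y of box_c_center in the frame of dock_corner between -0.0375 and -0.028 m) and (y of box_a_center in the frame of dock_corner between -0.1075 and -0.09 m or y of box_b_center in the frame of dock_corner between -0.1075 and -0.09 m or y of box_c_center in the frame of dock_corner between -0.1075 and -0.09 m)), for 0.2 s.
3. the cover is shut over the row (all of step 2 and value of joint cover below 0.05 rad), for 0.2 s.
At the end, for the whole second after the job is handed in: cover shut (under 0.05 rad); every box present flat on the worktop with its lid shut (under 0.08 rad), its long side within 4 mm of the rail and 0.07 rad of its direction, the first box within 5 mm of the end stop, each next one within about 5 mm of its neighbour (all of step 3); the robot touches nothing.
It fails at once if the spare objective is knocked over (angle between objective_mid's own z axis and vertical above 0.6 rad).
Of box_a, box_b, box_c only 2 to 3 are there at a start; the rules pass over those that are not, and their reading is None.
At some moment in a run one of box_a, box_b, box_c may be knocked a few centimetres aside while the robot is not near it.
Once in a run the grip may slacken for a moment while it holds something.
It also fails if it takes over 210 s, if anything falls off the work surface, if the arm or the gripper's body presses on something with over 40 N, if the wrist force passes 120 N, or if a joint passes its speed limit or range.

### The arm

A 6-joint arm with a two-finger parallel gripper is mounted at the origin on a cart in front of the work surface, level with it; the furniture and walls round the work are solid. World frame = base frame: x ahead of the robot, y to its left, z up, the work surface at z = 0. Lengths are in m, angles in rad, forces in N, time in s.
With the tool pointing down it reaches from about 0.375 to 0.975 m from the base axis. Payload 3.8 kg.
Tool frame: the origin (TCP) lies midway between the tips of the shut fingers; the grasp point (between the pads) lies 19 mm behind it (robot.pinch_z is the distance from the TCP to the grasp point, in m); z points along the fingers, y is the line along which they close (so a half turn about z gives the same grasp; the last joint's range is limited). The gripper opens to 88 mm and grips with 3 to 60 N. Pads are 18 mm wide; open, the fingers measure 123 mm over their backs; the gripper's body (75 mm by 187 mm) begins 45 mm behind the grasp point.
Start: joints at [1.214, 0.264, 1.604, -0, 1.274, -0.037], TCP at [0.212, 0.641, 0.239] pointing down, gripper open.
Joint ranges: [-2.63, 2.63], [-0.94, 2.18], [0.31, 2.57], [-1.31, 4.45], [0, 2.66], [-2.55, 2.55]. Speed limits (rad/s): [2.57, 2.57, 3.14, 3.14, 3.14, 3.14].

### API

Orientations are given as a unit quaternion [w, x, y, z].
In Python, from plant import robot, eyes, job gives the robot as it stands.
- The arm moves only by the tool carry_out, never from a script. Its argument "plan" is a list of rows, each a list of 3 entries, a list of its own where there are three numbers: the shift along the tool's x, y, z as a fraction of full scale, then the turn, a rotation vector about the tool's x, y, z as a fraction of full scale, then the gripper's target within -1 to 1 (fully open at 1, half-way at 0, shut at -1). A call has 1 to 5 rows; each row shifts and turns the commanded pose from where the row before left it, along the tool's axes as they then stand; what a row does not reach is not made up. Full scale, the value 1, is 0.2 m for a shift and 30 degrees for a turn. A row lasts 1/12 s, in which the tool goes at most 41.7 mm and 7.16 degrees, less where a joint would pass 70% of its speed; a pose out of reach is approached as far as the arm can. A call with a number of a shift or a turn outside -1 to 1 is refused whole. A call with a gripper value outside its range is refused whole. The fingers move at their own pace and stop on an object; the grip force is fixed at half the most. Time passes only in rows, so rows that do not move let the fingers close. It gives the time, the measured TCP pose, the force, the opening and the grip force at its end, in the units of the state.
- robot.get_state(): the state, without advancing time (a new reading comes with each control period).
- eyes.capture(name): name is "scene" or "side" or "wrist"; returns a dict with "frame" (400x640x3 uint8, red, green, blue), "vfov" (degrees; the focal length in pixels is half the picture's height over the tangent of half this angle, whatever the lens; pixels are square), "cx", "cy" (the principal point, pixels), "view" (4x4, takes a point from world to camera coordinates). Camera axes: x right, y down, z forward; pixel columns grow to the right and rows downward; lengths in m; the calibration is good to about 2 mm. The wrist camera is an equidistant fisheye: a pixel r from the principal point sees the ray r / f radians off the axis. A picture is of the moment at which its call begins. There is no depth.
- job.hand_in(): hands the job in; it is judged then, once.
The state is a dict: "time_s": time; "qpos": joint angles; "joint_velocities": joint speeds; "joint_efforts": joint torques, N m; "position": TCP position; "orientation": TCP orientation; "ft_force": force on the tool from outside, world axes, zero at the start; "ft_torque": the same for the moment, N m; "width": finger opening in m; "gripper_force": force on a finger pad.
Only numpy, scipy, OpenCV 4.12 (cv2) and the standard library are available. Lean on these libraries where they do the work, as an engineer would, in place of code of your own. Each camera call takes 0.05 s, during which the arm holds its last target. There are 200 camera calls.

## Working session

There is one attempt and no reset: what is moved stays moved. The work goes in short steps, Python scripts to look and compute and a tool call to move; the robot and the scene stay as the last step left them, time stands still between calls to the robot, and variables do not carry over. Pictures are saved under pics/ and viewed, at most 14 in all, crops included, and the job is handed in when it is done.

Besides the shell and the picture viewer there is one more tool, called by a JSON object that holds its "method" and its "body". carry_out: Moves the arm, as the interface text tells. Shift numbers are shares of 0.2 m and turn numbers shares of 30 degrees, none past 1 either way. Its arguments: {"type":"object","properties":{"plan":{"type":"array"}},"required":["plan"]}

```bash
ls; mkdir -p pics; cat > h.py <<'E'
import numpy as np, cv2, sys
from scipy.spatial.transform import Rotation as R
from plant import robot, eyes, job
def cap(n,fn=None):
    c=eyes.capture(n)
    if fn: cv2.imwrite('pics/'+fn+'.png',c['frame'][:,:,::-1])
    np.savez('cam_'+n+'.npz',**{k:np.array(v) for k,v in c.items()})
    return c
def f(c): return 200/np.tan(np.radians(c['vfov'])/2)
def ray(c,u,v,fish=False):
    x,y=(u-c['cx'])/f(c),(v-c['cy'])/f(c)
    if fish:
        r=np.hypot(x,y); s=np.sin(r)/r if r>1e-9 else 1; d=np.array([x*s,y*s,np.cos(r)])
    else: d=np.array([x,y,1.])
    V=np.array(c['view']); Rm=V[:3,:3]; return -Rm.T@V[:3,3], Rm.T@d
def onz(c,u,v,z=0,fish=False):
    o,d=ray(c,u,v,fish); return o+d*(z-o[2])/d[2]
def proj(c,p,fish=False):
    V=np.array(c['view']); q=V[:3,:3]@np.array(p)+V[:3,3]
    if fish:
        h=np.hypot(q[0],q[1]); t=np.arctan2(h,q[2]); k=t/h if h>1e-9 else 1/q[2]; return q[0]*k*f(c)+c['cx'],q[1]*k*f(c)+c['cy']
    return q[0]/q[2]*f(c)+c['cx'],q[1]/q[2]*f(c)+c['cy']
def load(n): return dict(np.load('cam_'+n+'.npz'))
E
python3 - <<'E'
from h import *
for n in('scene','side','wrist'):
    c=cap(n,n+'0'); print(n,c['vfov'],c['cx'],c['cy'],np.round(c['view'],3).tolist())
s=robot.get_state(); print(s['orientation'],s['position'])
E
```

```text
pics
scene 46.77045408170669 318.3882086082636 201.21657701221 [[-0.987, 0.157, -0.028, 0.522], [0.087, 0.384, -0.919, 0.21], [-0.134, -0.91, -0.393, 1.143], [0.0, 0.0, 0.0, 1.0]]
side 50.210547776305084 313.0632351984933 204.04996518610284 [[0.911, 0.412, -0.006, -0.435], [0.363, -0.81, -0.461, -0.176], [-0.195, 0.418, -0.887, 1.343], [0.0, 0.0, 0.0, 1.0]]
wrist 65.70646984690485 319.68164511494484 199.7226645393562 [[0.314, 0.949, -0.001, -0.675], [0.907, -0.3, 0.297, -0.041], [0.281, -0.094, -0.955, 0.39], [0.0, 0.0, 0.0, 1.0]]
[-1.71331860e-04  1.59201566e-01  9.87245710e-01 -8.59909023e-04] [0.21199941 0.64027213 0.23768675]
```

View pics/scene0.png

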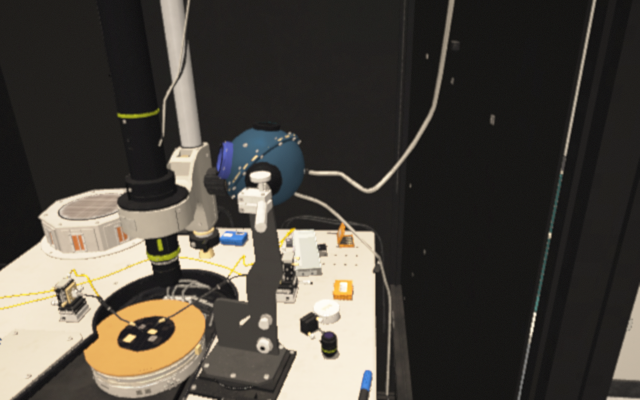

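View pics/side0.png

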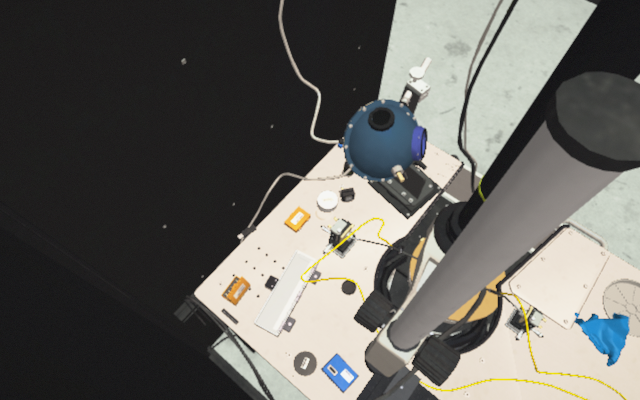

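```bash
python3 - <<'E'
from h import *
c=load('side'); a=c['frame'][180:330,200:400,::-1]; cv2.imwrite('pics/side0c.png',cv2.resize(a,None,fx=4,fy=4,interpolation=2))
d=load('scene'); b=d['frame'][215:365,265:400,::-1]; cv2.imwrite('pics/scene0c.png',cv2.resize(b,None,fx=4,fy=4,interpolation=2))
for uv in [(297,218),(236,290),(287,292),(348,287),(328,200),(305,362)]: print(uv,onz(c,*uv,0.015).round(3))
for uv in [(343,289),(345,240),(329,355),(307,255),(326,310)]: print(uv,onz(d,*uv,0.01).round(3))
E
```

```text
(297, 218) [ 0.458 -0.069  0.015]
(236, 290) [ 0.402 -0.323  0.015]
(287, 292) [ 0.526 -0.273  0.015]
(348, 287) [ 0.666 -0.196  0.015]
(328, 200) [0.516 0.02  0.015]
(305, 362) [ 0.641 -0.411  0.015]
(343, 289) [ 0.457 -0.064  0.01 ]
(345, 240) [ 0.398 -0.314  0.01 ]
(329, 355) [0.532 0.157 0.01 ]
(307, 255) [ 0.521 -0.248  0.01 ]
(326, 310) [0.512 0.011 0.01 ]
```

View pics/side0c.png

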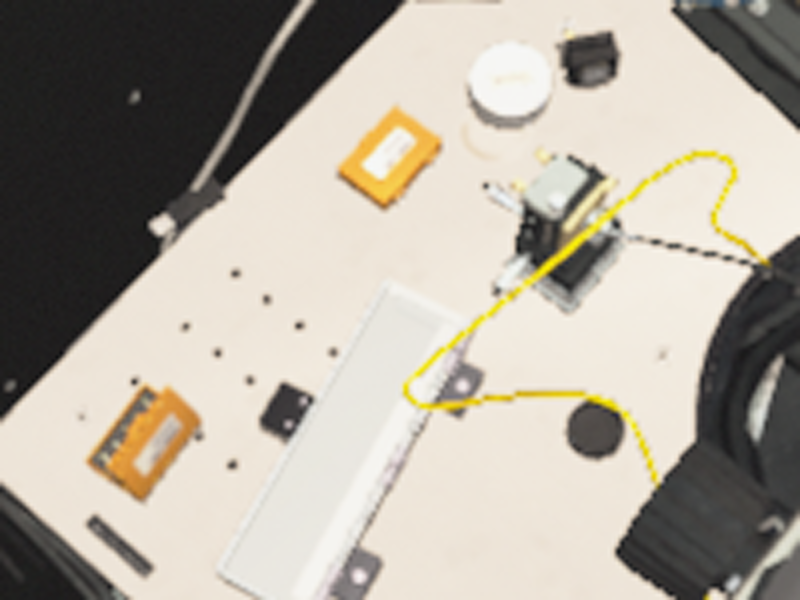

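View pics/scene0c.png

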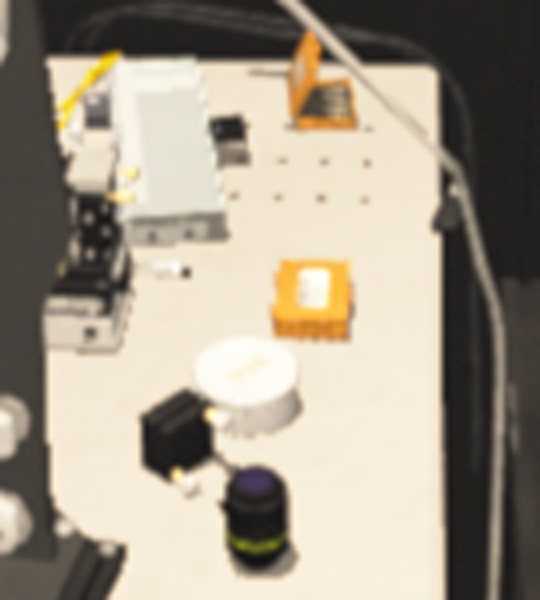

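```bash
python3 - <<'E'
from h import *
c=load('side'); d=load('scene')
def tri(a,b):
    o1,d1=ray(c,*a);o2,d2=ray(d,*b);A=np.c_[d1,-d2];t=np.linalg.lstsq(A,o2-o1,rcond=None)[0];return (o1+d1*t[0]+o2+d2*t[1])/2
print('sphere',tri((383,141),(263,165)).round(3))
S=lambda u,v,z:onz(c,200+u/4,180+v/4,z).round(4)
T=lambda u,v,z:onz(d,265+u/4,215+v/4,z).round(4)
print('cover side: FL',S(388,285,.025),'BL',S(468,318,.027),'FR',S(220,570,.025),'tab',S(287,411,.025))
print('cover scene: FL',T(224,215,.025),'BL',T(122,214,.027),'FR',T(196,60,.025),'BR',T(120,60,.027),'tab',T(229,128,.025))
print('boxA side top',[S(*p,.016) for p in[(397,105),(442,148),(388,208),(340,170)]])
print('boxA scene top',[T(*p,.016) for p in[(280,262),(350,262),(353,322),(275,322)]])
print('boxO scene bottom',[T(*p,.0) for p in[(290,126),(357,128)]],'rim',T(350,92,.01))
print('boxO side rim',[S(*p,.01) for p in[(147,385),(90,460)]],'bot',S(145,500,0), 'label', S(160,445,.03))
print('positioner',S(570,310,0),S(622,240,0),S(497,292,0), 'obj',T(258,560,0))
E
```

```text
sphere [0.631 0.018 0.372]
cover side: FL [ 0.5035 -0.1637  0.025 ] BL [ 0.5627 -0.1637  0.027 ] FR [ 0.4889 -0.3783  0.025 ] tab [ 0.4809 -0.2699  0.025 ]
cover scene: FL [ 0.4979 -0.1443  0.025 ] BL [ 0.563  -0.1556  0.027 ] FR [ 0.4826 -0.3686  0.025 ] BR [ 0.5396 -0.3769  0.027 ] tab [ 0.4756 -0.2583  0.025 ]
boxA side top [array([ 0.4486, -0.0334,  0.016 ]), array([ 0.4923, -0.0514,  0.016 ]), array([ 0.4772, -0.109 ,  0.016 ]), array([ 0.4339, -0.0964,  0.016 ])]
boxA scene top [array([ 0.4703, -0.0965,  0.016 ]), array([ 0.4273, -0.0878,  0.016 ]), array([ 0.4401, -0.0243,  0.016 ]), array([ 0.4855, -0.0334,  0.016 ])]
boxO scene bottom [array([ 0.4244, -0.297 ,  0.    ]), array([ 0.3771, -0.2839,  0.    ])] rim [ 0.3738 -0.3213  0.01  ]
boxO side rim [array([ 0.3843, -0.2888,  0.01  ]), array([ 0.375 , -0.3486,  0.01  ])] bot [ 0.4179 -0.3553  0.    ] label [ 0.4176 -0.3247  0.03  ]
positioner [ 0.6202 -0.1207  0.    ] [ 0.6335 -0.0579  0.    ] [ 0.5693 -0.1292  0.    ] obj [0.5288 0.1465 0.    ]
```

{"method": "carry_out", "body": {"plan": [[[0,0,0],[0,0,-0.16],1],[[0,0,0],[0,0,-0.16],1],[[0,0,0],[0,0,-0.16],1],[[0,0,0],[0,0,0],1]]}}

```text
time_s: 0.48
position: [0.2121, 0.6405, 0.2382]
orientation: [-0.0, 0.033, 0.999, -0.0]
ft_force: [-0.5, 0.3, -0.4]
width: 0.0881
gripper_force: 0.0
```

```bash
cat >> h.py <<'E'
YAW=-0.068; C0=np.array([0.561,-0.166,0.])   # dock yaw, corner
def dock(): 
    return np.array([[np.cos(YAW),-np.sin(YAW),0],[np.sin(YAW),np.cos(YAW),0],[0,0,1]])
def w2d(p): return dock().T@(np.array(p)-C0)
def d2w(p): return dock()@np.array(p)+C0
def st():
    s=robot.get_state(); q=s['orientation']; Rm=R.from_quat([q[1],q[2],q[3],q[0]]).as_matrix(); return s,np.array(s['position']),Rm
def go(*ts):
    "print tool-axis shifts in units of full scale (0.2 m) between world waypoints"
    s,p,Rm=st(); print('t',round(s['time_s'],2),'p',p.round(4),'dock',w2d(p).round(4),'w',round(s['width'],4),'F',np.round(s['ft_force'],1),'tx',Rm[:,0].round(3),'ty',Rm[:,1].round(3))
    for t in ts:
        d=Rm.T@(np.array(t)-p)/0.2; print('->',np.round(t,4),d.round(3),'rows>=',np.ceil(np.linalg.norm(d)/0.2085)); p=np.array(t)
E
python3 - <<'E'
from h import *
go((.36,.2,.239),(.39,-.05,.239),(.46,-.263,.239))
print(w2d((.478,-.264,.0225)), d2w((-.079,-.103,.0125)))
c=load('side'); d=load('scene')
def tri(a,b):
    o1,d1=ray(c,200+a[0]/4,180+a[1]/4);o2,d2=ray(d,265+b[0]/4,215+b[1]/4);A=np.c_[d1,-d2];t=np.linalg.lstsq(A,o2-o1,rcond=None)[0];return (o1+d1*t[0]+o2+d2*t[1])/2,np.linalg.norm(o1+d1*t[0]-o2-d2*t[1])
print(tri((485,185),(187,271)),tri((497,292),(187,271)),tri((497,292),(128,200)))
print(robot.get_state()['qpos'])
E
```

```text
t 0.48 p [0.2121 0.6405 0.2382] dock [-0.4029  0.7809  0.2382] w 0.0881 F [-0.5  0.3 -0.4] tx [-0.998  0.066  0.   ] ty [ 0.066  0.998 -0.001]
-> [0.36  0.2   0.239] [-8.840e-01 -2.149e+00 -2.000e-03] rows>= 12.0
-> [ 0.39  -0.05   0.239] [-2.330e-01 -1.237e+00  1.000e-03] rows>= 7.0
-> [ 0.46  -0.263  0.239] [-4.200e-01 -1.039e+00  1.000e-03] rows>= 6.0
[-0.07614931 -0.10341316  0.0225    ] [ 0.47518397 -0.26339409  0.0125    ]
(array([ 0.53351644, -0.07217551,  0.03279669]), np.float64(0.0023786288149326737)) (array([ 0.54698968, -0.12572847, -0.00493722]), np.float64(0.042833007891542874)) (array([ 0.5673401 , -0.14402767,  0.04283296]), np.float64(0.015538490609669935))
[ 1.21410343e+00  2.64258114e-01  1.60454582e+00 -4.15519481e-05
  1.27372428e+00 -2.90286246e-01]
```

{"method": "carry_out", "body": {"plan": [[[-0.063,-0.1535,0],[0,0,0],1],[[-0.063,-0.1535,0],[0,0,0],1],[[-0.063,-0.1535,0],[0,0,0],1],[[-0.063,-0.1535,0],[0,0,0],1],[[-0.063,-0.1535,0],[0,0,0],1]]}}

```text
time_s: 0.9
position: [0.2646, 0.4818, 0.2383]
orientation: [-0.0, 0.035, 0.999, -0.0]
ft_force: [-0.1, 0.1, -0.7]
width: 0.0882
gripper_force: 0.0
```

{"method": "carry_out", "body": {"plan": [[[-0.063,-0.1535,0],[0,0,0],1],[[-0.063,-0.1535,0],[0,0,0],1],[[-0.063,-0.1535,0],[0,0,0],1],[[-0.063,-0.1535,0],[0,0,0],1],[[-0.063,-0.1535,0],[0,0,0],1]]}}

```text
time_s: 1.32
position: [0.3169, 0.3243, 0.2386]
orientation: [0.0, 0.035, 0.999, 0.0]
ft_force: [1.1, 0.1, 0.8]
width: 0.0877
gripper_force: 0.0
```

{"method": "carry_out", "body": {"plan": [[[-0.063,-0.1535,0],[0,0,0],1],[[-0.063,-0.1535,0],[0,0,0],1],[[-0.063,-0.1535,0],[0,0,0],1],[[-0.063,-0.1535,0],[0,0,0],1],[[-0.029,-0.155,0],[0,0,0],1]]}}

```text
time_s: 1.73
position: [0.3631, 0.1671, 0.2389]
orientation: [0.001, 0.036, 0.999, 0.0]
ft_force: [-0.0, -0.4, -0.1]
width: 0.0877
gripper_force: 0.0
```

```bash
python3 - <<'E'
from h import *
go((.39,-.05,.239),(.46,-.263,.239)); print(robot.get_state()['qpos'])
E
```

```text
t 1.73 p [0.3631 0.1671 0.2389] dock [-0.22    0.3189  0.2389] w 0.0877 F [-0.  -0.4 -0.1] tx [-0.997  0.071 -0.001] ty [0.071 0.997 0.   ]
-> [ 0.39  -0.05   0.239] [-2.110e-01 -1.073e+00 -1.000e-03] rows>= 6.0
-> [ 0.46  -0.263  0.239] [-0.425 -1.037  0.   ] rows>= 6.0
[ 3.69093174e-01 -2.83675986e-01  2.14617710e+00 -2.88322982e-04
  1.27796948e+00 -1.13046972e+00]
```

{"method": "carry_out", "body": {"plan": [[[-0.03,-0.154,0],[0,0,0],1],[[-0.03,-0.154,0],[0,0,0],1],[[-0.03,-0.154,0],[0,0,0],1],[[-0.03,-0.154,0],[0,0,0],1],[[-0.03,-0.154,0],[0,0,0],1]]}}

```text
time_s: 2.15
position: [0.3816, 0.0114, 0.2388]
orientation: [0.0, 0.036, 0.999, 0.0]
ft_force: [0.6, 0.8, 0.1]
width: 0.0882
gripper_force: 0.0
```

{"method": "carry_out", "body": {"plan": [[[-0.03,-0.154,0],[0,0,0],1],[[-0.03,-0.154,0],[0,0,0],1],[[-0.06,-0.148,0],[0,0,0],1],[[-0.06,-0.148,0],[0,0,0],1],[[-0.06,-0.148,0],[0,0,0],1]]}}

```text
time_s: 2.57
position: [0.4194, -0.1421, 0.2388]
orientation: [0.0, 0.036, 0.999, -0.0]
ft_force: [1.0, -0.2, 0.6]
width: 0.0881
gripper_force: 0.0
```

{"method": "carry_out", "body": {"plan": [[[-0.06,-0.148,0],[0,0,0],1],[[-0.06,-0.148,0],[0,0,0],1],[[-0.06,-0.148,0],[0,0,0],1],[[-0.06,-0.148,0],[0,0,0],1],[[0,0,0],[0,0,0],1]]}}

```text
time_s: 2.98
position: [0.4604, -0.2665, 0.2385]
orientation: [0.0, 0.037, 0.999, -0.001]
ft_force: [-0.6, -0.4, 0.7]
width: 0.0884
gripper_force: 0.0
```

```bash
python3 - <<'E'
from h import *
go(); c=cap('wrist','wrist1')
E
```

```text
t 2.98 p [ 0.4604 -0.2665  0.2385] dock [-0.0935 -0.1071  0.2385] w 0.0884 F [-0.6 -0.4  0.7] tx [-0.997  0.074 -0.001] ty [ 0.074  0.997 -0.002]
```

View pics/wrist1.png

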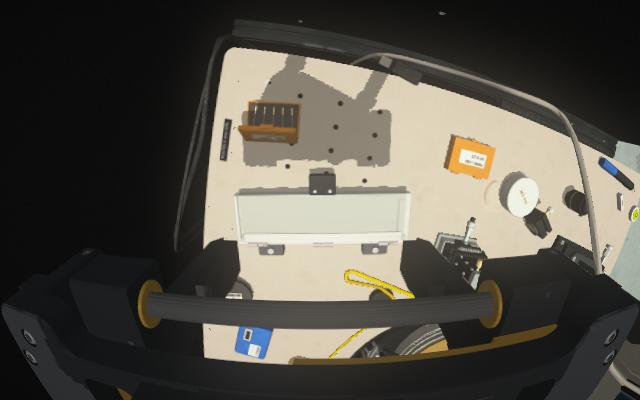

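```bash
python3 - <<'E'
from h import *
c=load('wrist'); P=lambda u,v,z:onz(c,u,v,z,True).round(4)
fl,fr=P(410,191,.025),P(236,193,.025); bl,br=P(408,243,.025),P(241,242,.025)
for n,q in dict(fl=fl,fr=fr,bl=bl,br=br,tab=P(322,184,.026),rimL=P(250,101,.01),rimR=P(298,103,.01),hL=P(241,139,.016),hR=P(299,143,.016)).items(): print(n,q,w2d(q).round(4))
print('yaw',-np.arctan2(*(fl-fr)[:2]),-np.arctan2(*(bl-br)[:2]))
print('boxA',[P(*p,.016) for p in[(454,135),(495,144),(488,179),(446,174)]])
E
```

```text
fl [ 0.4927 -0.1563  0.025 ] [-0.0688  0.005   0.025 ]
fr [ 0.4795 -0.3715  0.025 ] [-0.0673 -0.2106  0.025 ]
bl [ 0.5639 -0.1572  0.025 ] [0.0023 0.009  0.025 ]
br [ 0.546  -0.3757  0.025 ] [-0.0007 -0.2102  0.025 ]
tab [ 0.4761 -0.2645  0.026 ] [-0.078 -0.104  0.026]
rimL [ 0.3697 -0.3439  0.01  ] [-0.1788 -0.1905  0.01  ]
rimR [ 0.3782 -0.286   0.01  ] [-0.1742 -0.1321  0.01  ]
hL [ 0.4146 -0.3586  0.016 ] [-0.133  -0.2021  0.016 ]
hR [ 0.4261 -0.2884  0.016 ] [-0.1263 -0.1313  0.016 ]
yaw -0.06126153704887612 -0.08173966456496239
boxA [array([ 0.4257, -0.0937,  0.016 ]), array([ 0.4383, -0.0307,  0.016 ]), array([ 0.486 , -0.0394,  0.016 ]), array([ 0.4759, -0.1043,  0.016 ])]
```

{"method": "carry_out", "body": {"plan": [[[-0.0275,0.01,0.19],[0,0,0],1],[[-0.03,0.01,0.19],[0,0,0],1],[[0,0,0.19],[0,0,0],1],[[0,0,0.19],[0,0,0],1],[[0,0,0.19],[0,0,0],1]]}}

```text
time_s: 3.45
position: [0.4707, -0.2574, 0.0475]
orientation: [0.0, 0.035, 0.999, 0.0]
ft_force: [0.4, -0.1, -0.1]
width: 0.0883
gripper_force: 0.0
```

{"method": "carry_out", "body": {"plan": [[[0,0,0.1],[0,0,0],1],[[0,0,0.08],[0,0,0],1],[[0,0,0],[0,0,0],1],[[0,0,0],[0,0,0],-0.7],[[0,0,0],[0,0,0],-0.7]]}}

```text
time_s: 3.87
position: [0.4717, -0.2585, 0.0139]
orientation: [0.001, 0.034, 0.999, -0.0]
ft_force: [-0.4, -0.5, 1.1]
width: 0.0768
gripper_force: 0.0
```

{"method": "carry_out", "body": {"plan": [[[0,0,0],[0,0,0],-0.7],[[0,0,0],[0,0,0],-0.7],[[0,0,0],[0,0,0],-0.7],[[0,0,0],[0,0,0],-0.7],[[0,0,0],[0,0,0],-0.7]]}}

```text
time_s: 4.28
position: [0.4714, -0.2595, 0.0134]
orientation: [0.001, 0.034, 0.999, -0.001]
ft_force: [-3.4, -15.2, -0.1]
width: 0.0435
gripper_force: 7.5
```

```bash
python3 - <<'E'
from h import *
go(); print(robot.get_state()['gripper_force']); c=cap('wrist','wrist2')
E
```

```text
t 4.28 p [ 0.4714 -0.2595  0.0134] dock [-0.0831 -0.0994  0.0134] w 0.0435 F [ -3.4 -15.2  -0.1] tx [-0.998  0.068 -0.001] ty [ 0.068  0.998 -0.002]
7.546897530555725
```

{"method": "carry_out", "body": {"plan": [[[0,-0.014,0],[0,0,0],-0.7],[[0,-0.014,0],[0,0,0],-0.7],[[0,0,0],[0,0,0],-0.7],[[0,0,0],[0,0,0],-1],[[0,0,0],[0,0,0],-1]]}}

```text
time_s: 4.75
position: [0.4709, -0.2656, 0.0133]
orientation: [0.0, 0.034, 0.999, -0.001]
ft_force: [-1.6, -6.0, 2.3]
width: 0.0314
gripper_force: 30.0
```

```bash
python3 - <<'E'
from h import *
go(); print(robot.get_state()['gripper_force'])
for th in np.arange(0,120,15): t=np.radians(th); print(th,(-.088*(np.cos(t+.22727/2*0)-1)).round(4), (.088*np.sin(t)).round(4))
E
```

```text
t 4.75 p [ 0.4709 -0.2656  0.0133] dock [-0.0831 -0.1055  0.0133] w 0.0314 F [-1.6 -6.   2.3] tx [-0.998  0.068 -0.001] ty [ 0.068  0.998 -0.002]
30.00423163175583
0 -0.0 0.0
15 0.003 0.0228
30 0.0118 0.044
45 0.0258 0.0622
60 0.044 0.0762
75 0.0652 0.085
90 0.088 0.088
105 0.1108 0.085
```

{"method": "carry_out", "body": {"plan": [[[-0.0017,0,-0.0384],[0,0,0],-1],[[-0.005,0,-0.038],[0,0,0],-1],[[-0.0083,0,-0.0375],[0,0,0],-1],[[-0.0115,0,-0.0366],[0,0,0],-1],[[-0.0147,0,-0.0355],[0,0,0],-1]]}}

```text
time_s: 5.17
position: [0.4789, -0.266, 0.05]
orientation: [0.0, 0.034, 0.999, -0.001]
ft_force: [1.5, -8.1, -5.1]
width: 0.0314
gripper_force: 30.0
```

{"method": "carry_out", "body": {"plan": [[[-0.0177,0,-0.0341],[0,0,0],-1],[[-0.0206,0,-0.0324],[0,0,0],-1],[[-0.0234,0,-0.0304],[0,0,0],-1],[[-0.0259,0,-0.0283],[0,0,0],-1],[[-0.0283,0,-0.0259],[0,0,0],-1]]}}

```text
time_s: 5.58
position: [0.5014, -0.2674, 0.0795]
orientation: [-0.001, 0.034, 0.999, -0.001]
ft_force: [-0.5, -8.1, -5.9]
width: 0.0318
gripper_force: 30.0
```

```bash
python3 - <<'E'
from h import *
go(); print(robot.get_state()['gripper_force']); c=cap('scene'); b=c['frame'][190:340,255:390,::-1]; cv2.imwrite('pics/s3.png',cv2.resize(b,None,fx=4,fy=4,interpolation=2))
E
```

```text
t 5.58 p [ 0.5014 -0.2674  0.0795] dock [-0.0525 -0.1052  0.0795] w 0.0318 F [-0.5 -8.1 -5.9] tx [-0.998  0.068  0.001] ty [ 0.068  0.998 -0.002]
30.000841909786686
```

View pics/s3.png

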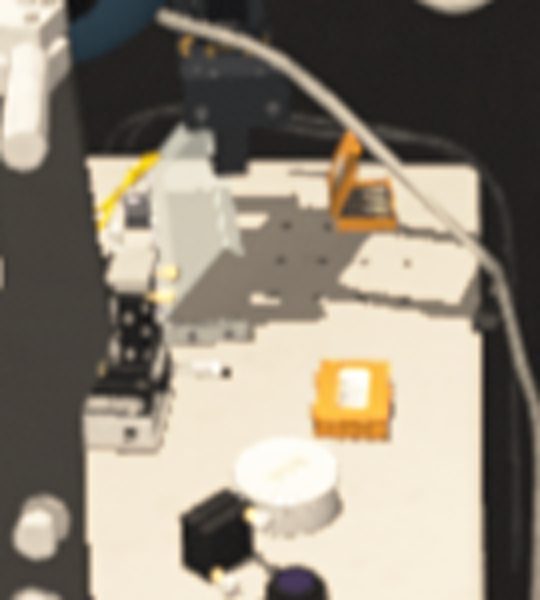

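Cover is rising with the tab in the grip (the plate near crop (200,215) stands at about 50°). Continue.

{"method": "carry_out", "body": {"plan": [[[-0.0304,0,-0.0234],[0,0,0],-1],[[-0.0324,0,-0.0206],[0,0,0],-1],[[-0.0341,0,-0.0177],[0,0,0],-1],[[-0.0355,0,-0.0147],[0,0,0],-1],[[-0.0366,0,-0.0115],[0,0,0],-1]]}}

```text
time_s: 6.05
position: [0.5341, -0.2694, 0.0964]
orientation: [-0.002, 0.034, 0.999, -0.001]
ft_force: [-1.8, -7.4, -5.9]
width: 0.0312
gripper_force: 30.0
```

{"method": "carry_out", "body": {"plan": [[[-0.0375,0,-0.0083],[0,0,0],-1],[[-0.038,0,-0.005],[0,0,0],-1],[[-0.0384,0,-0.0017],[0,0,0],-1],[[-0.0384,0,0.0017],[0,0,0],-1],[[-0.038,0,0.005],[0,0,0],-1]]}}

```text
time_s: 6.47
position: [0.5719, -0.2718, 0.0981]
orientation: [-0.002, 0.034, 0.999, -0.0]
ft_force: [-3.6, -5.0, -2.2]
width: 0.0313
gripper_force: 30.0
```

{"method": "carry_out", "body": {"plan": [[[-0.0375,0,0.0083],[0,0,0],-1],[[-0.0366,0,0.0115],[0,0,0],-1],[[-0.0355,0,0.0147],[0,0,0],-1],[[-0.034,0,0.018],[0,0,0],-1],[[0,0,0],[0,0,0],-1]]}}

```text
time_s: 6.88
position: [0.6015, -0.2737, 0.0874]
orientation: [-0.002, 0.034, 0.999, -0.0]
ft_force: [-2.8, -4.9, -0.3]
width: 0.0314
gripper_force: 30.0
```

```bash
python3 - <<'E'
from h import *
go(); print(robot.get_state()['gripper_force']); c=cap('scene'); b=c['frame'][190:290,255:390,::-1]; cv2.imwrite('pics/s4.png',cv2.resize(b,None,fx=4,fy=4,interpolation=2))
E
```

```text
t 6.88 p [ 0.6015 -0.2737  0.0874] dock [ 0.0477 -0.1047  0.0874] w 0.0314 F [-2.8 -4.9 -0.3] tx [-0.998  0.068  0.003] ty [ 0.068  0.998 -0.001]
29.99591499567032
```

View pics/s4.png

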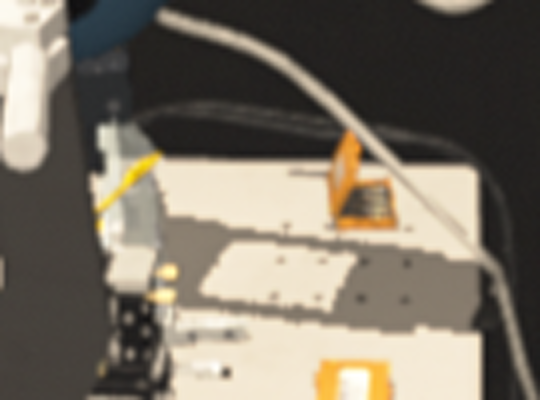

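{"method": "carry_out", "body": {"plan": [[[0,0,0],[0,0,0],-0.3],[[0,0,0],[0,0,0],-0.3],[[0,0,0],[0,0,0],-0.3],[[0,0,-0.1],[0,0,0],-0.3],[[0,0,-0.18],[0,0,0],-0.3]]}}

```text
time_s: 7.35
position: [0.5893, -0.2713, 0.13]
orientation: [-0.015, 0.034, 0.999, 0.003]
ft_force: [-1.0, 0.1, -1.7]
width: 0.0309
gripper_force: 0.0
```

{"method": "carry_out", "body": {"plan": [[[0,0,-0.18],[0,0,0],-0.3],[[0.1,-0.03,-0.1],[0,0,0],-1],[[0.15,-0.05,0],[0,0,0],-1],[[0.15,-0.05,0],[0,0,0],-1],[[0.1,-0.05,0],[0,0,0],-1]]}}

```text
time_s: 7.77
position: [0.4981, -0.3014, 0.201]
orientation: [-0.0, 0.034, 0.999, 0.001]
ft_force: [-0.1, 0.3, -0.3]
width: 0.0064
gripper_force: 0.0
```

{"method": "carry_out", "body": {"plan": [[[0,0,0],[0,0,0],-1],[[0,0,0],[0,0,0],-1]]}}

```text
time_s: 7.93
position: [0.4993, -0.3019, 0.2007]
orientation: [0.0, 0.035, 0.999, 0.001]
ft_force: [1.0, -0.7, 0.8]
width: 0.0001
gripper_force: 0.0
```

```bash
python3 - <<'E'
from h import *
go(); c=cap('wrist','wrist5'); cap('side','side5')
E
```

```text
t 7.93 p [ 0.4993 -0.3019  0.2007] dock [-0.0523 -0.1398  0.2007] w 0.0001 F [ 1.  -0.7  0.8] tx [-0.998  0.07  -0.   ] ty [0.07  0.998 0.001]
```

View pics/wrist5.png

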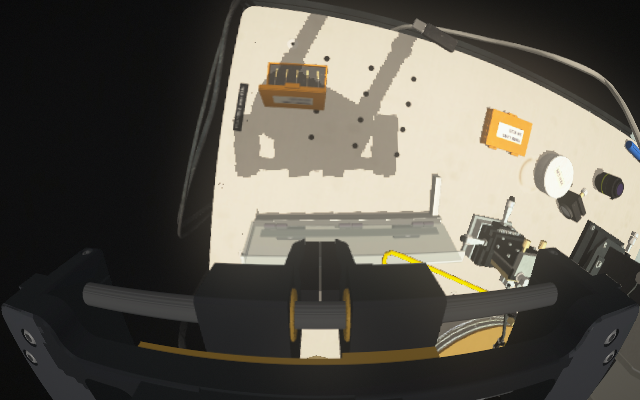

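```bash
python3 - <<'E'
from h import *
c=load('wrist'); P=lambda u,v,z:onz(c,u,v,z,True).round(4)
V=c['view']; print('cam',(-V[:3,:3].T@V[:3,3]).round(3))
print('corner',P(433,214,.016),P(432,178,.013),'railR',P(256,215,.019))
print('front rim',P(267,64,.01),P(327,66,.01)); print('back bottom',P(261,107,0),P(324,109,0)); 
for z in(.03,.04,.05,.054): print('lidtop',z,P(263,84,z),P(327,87,z))
print('A',[P(*p,.016) for p in[(490,108),(531,124),(522,157),(483,145)]])
E
```

```text
cam [ 0.423 -0.296  0.347]
corner [ 0.5528 -0.1694  0.016 ] [ 0.5094 -0.1713  0.013 ] railR [ 0.5377 -0.3764  0.019 ]
front rim [ 0.3714 -0.3485  0.01  ] [ 0.3795 -0.2846  0.01  ]
back bottom [ 0.4179 -0.3607 -0.    ] [ 0.4262 -0.2909  0.    ]
lidtop 0.03 [ 0.3948 -0.351   0.03  ] [ 0.4037 -0.2868  0.03  ]
lidtop 0.04 [ 0.3957 -0.3493  0.04  ] [ 0.4043 -0.2871  0.04  ]
lidtop 0.05 [ 0.3966 -0.3476  0.05  ] [ 0.4049 -0.2874  0.05  ]
lidtop 0.054 [ 0.3969 -0.3469  0.054 ] [ 0.4051 -0.2875  0.054 ]
A [array([ 0.4277, -0.0965,  0.016 ]), array([ 0.4452, -0.0319,  0.016 ]), array([ 0.4873, -0.0448,  0.016 ]), array([ 0.4717, -0.106 ,  0.016 ])]
```

{"method": "carry_out", "body": {"plan": [[[0.06,-0.0235,0.158],[0,0,0],-1],[[0.06,-0.0235,0.158],[0,0,0],-1],[[0.06,-0.0235,0.158],[0,0,0],-1],[[0.06,-0.0235,0.158],[0,0,0],-1],[[0.06,-0.0235,0.158],[0,0,0],-1]]}}

```text
time_s: 8.45
position: [0.4395, -0.3213, 0.0415]
orientation: [0.0, 0.034, 0.999, -0.0]
ft_force: [0.8, 0.4, 0.4]
width: 0.0009
gripper_force: 0.0
```

{"method": "carry_out", "body": {"plan": [[[0.02,0,0],[0,0,0],-1],[[0.02,0,0],[0,0,0],-1],[[0.02,0,0],[0,0,0],-1],[[0.0058,0,0.002],[0,0,0],-1],[[0.0058,0,0.002],[0,0,0],-1]]}}

```text
time_s: 8.87
position: [0.4265, -0.3219, 0.0446]
orientation: [0.002, 0.034, 0.999, -0.001]
ft_force: [-0.8, -0.6, -1.2]
width: 0.0006
gripper_force: 0.0
```

{"method": "carry_out", "body": {"plan": [[[0.0058,0,0.002],[0,0,0],-1],[[0.0058,0,0.002],[0,0,0],-1],[[0.0058,0,0.002],[0,0,0],-1],[[0.0058,0,0.002],[0,0,0],-1],[[0.0058,0,0.002],[0,0,0],-1]]}}

```text
time_s: 9.28
position: [0.4189, -0.3205, 0.0405]
orientation: [0.0, 0.034, 0.999, -0.0]
ft_force: [0.3, -0.1, 0.7]
width: 0.0007
gripper_force: 0.6
```

{"method": "carry_out", "body": {"plan": [[[0.0058,0,0.002],[0,0,0],-1],[[0.0058,0,0.002],[0,0,0],-1],[[0.0058,0,0.002],[0,0,0],-1],[[0.0058,0,0.002],[0,0,0],-1],[[0.0058,0,0.002],[0,0,0],-1]]}}

```text
time_s: 9.7
position: [0.4125, -0.3197, 0.0379]
orientation: [-0.0, 0.034, 0.999, 0.0]
ft_force: [0.7, 0.5, 1.1]
width: 0.0001
gripper_force: 0.4
```

```bash
python3 - <<'E'
from h import *
go(); c=cap('side'); a=c['frame'][200:320,200:340,::-1]; b=cap('scene')['frame'][210:330,265:405,::-1]; cv2.imwrite('pics/s6.png',cv2.resize(np.hstack([a,b]),(800,343),interpolation=2))
E
```

```text
t 9.7 p [ 0.4125 -0.3197  0.0379] dock [-0.1377 -0.1635  0.0379] w 0.0001 F [0.7 0.5 1.1] tx [-0.998  0.068  0.   ] ty [0.068 0.998 0.   ]
```

View pics/s6.png

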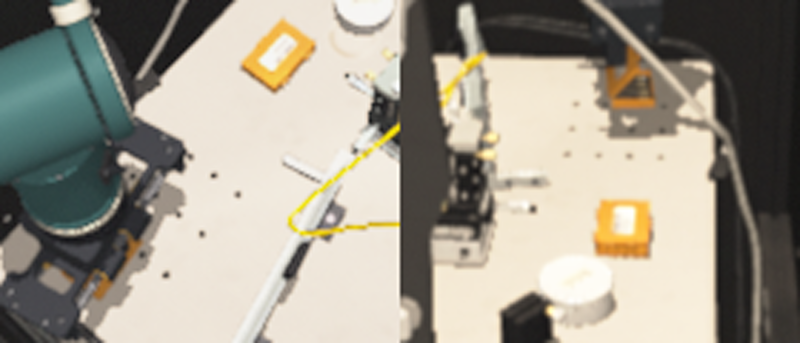

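{"method": "carry_out", "body": {"plan": [[[0.0048,0,0.0038],[0,0,0],-1],[[0.0048,0,0.0038],[0,0,0],-1],[[0.0048,0,0.0038],[0,0,0],-1],[[0.0048,0,0.0038],[0,0,0],-1],[[0.0048,0,0.0038],[0,0,0],-1]]}}

```text
time_s: 10.22
position: [0.4078, -0.3195, 0.0342]
orientation: [-0.0, 0.034, 0.999, 0.0]
ft_force: [0.7, 0.1, 1.1]
width: 0.0006
gripper_force: 0.4
```

{"method": "carry_out", "body": {"plan": [[[0.0048,0,0.0038],[0,0,0],-1],[[0.0048,0,0.0038],[0,0,0],-1],[[0.0048,0,0.0038],[0,0,0],-1],[[0.0034,0,0.006],[0,0,0],-1],[[0.0034,0,0.006],[0,0,0],-1]]}}

```text
time_s: 10.63
position: [0.4036, -0.3193, 0.0295]
orientation: [-0.0, 0.034, 0.999, 0.0]
ft_force: [-0.6, 0.4, 2.0]
width: 0.0005
gripper_force: 0.6
```

{"method": "carry_out", "body": {"plan": [[[0.0034,0,0.006],[0,0,0],-1],[[0.0034,0,0.006],[0,0,0],-1],[[0.0034,0,0.006],[0,0,0],-1],[[0.0034,0,0.006],[0,0,0],-1],[[0.0034,0,0.006],[0,0,0],-1]]}}

```text
time_s: 11.05
position: [0.4002, -0.319, 0.0234]
orientation: [-0.0, 0.034, 0.999, 0.0]
ft_force: [-0.6, 0.8, 1.6]
width: 0.0003
gripper_force: 0.5
```

{"method": "carry_out", "body": {"plan": [[[0.0034,0,0.006],[0,0,0],-1],[[0.002,0,0.0054],[0,0,0],-1],[[0.002,0,0.0054],[0,0,0],-1],[[0.002,0,0.0054],[0,0,0],-1],[[0.002,0,0.0054],[0,0,0],-1]]}}

```text
time_s: 11.47
position: [0.3981, -0.3189, 0.018]
orientation: [0.0, 0.034, 0.999, -0.0]
ft_force: [0.7, 1.9, 0.4]
width: 0.0006
gripper_force: 0.4
```

{"method": "carry_out", "body": {"plan": [[[0,0,0.005],[0,0,0],-1],[[0,0,0.005],[0,0,0],-1],[[0,0,0.005],[0,0,0],-1],[[0,0,0.003],[0,0,0],-1],[[0,0,0],[0,0,0],-1]]}}

```text
time_s: 11.88
position: [0.3979, -0.319, 0.0166]
orientation: [-0.001, 0.034, 0.999, 0.0]
ft_force: [-7.1, 5.5, 20.7]
width: 0.0004
gripper_force: 10.1
```

{"method": "carry_out", "body": {"plan": [[[0,0,-0.05],[0,0,0],-1],[[-0.08,0,-0.18],[0,0,0],1],[[-0.08,0,-0.18],[0,0,0],1],[[-0.08,0,-0.18],[0,0,0],1],[[-0.05,0,-0.1],[0,0,0],1]]}}

```text
time_s: 12.3
position: [0.459, -0.3245, 0.1574]
orientation: [0.003, 0.034, 0.999, -0.002]
ft_force: [0.7, -0.4, 0.8]
width: 0.0252
gripper_force: 0.0
```

{"method": "carry_out", "body": {"plan": [[[0,0,0],[0,0,0],1],[[0,0,0],[0,0,0],1]]}}

```text
time_s: 12.47
position: [0.4571, -0.3236, 0.154]
orientation: [0.001, 0.034, 0.999, -0.001]
ft_force: [-0.0, -0.3, -0.7]
width: 0.0386
gripper_force: 0.0
```

```bash
python3 - <<'E'
from h import *
go(); c=cap('wrist'); fr=c['frame']; hsv=cv2.cvtColor(fr,cv2.COLOR_RGB2HSV)
m=cv2.inRange(hsv,(8,150,120),(22,255,255)); m=cv2.morphologyEx(m,cv2.MORPH_CLOSE,np.ones((9,9)))
im=fr[:,:,::-1].copy()
for k in cv2.findContours(m,0,2)[0]:
    if cv2.contourArea(k)>400:
        pts=np.array([onz(c,*p[0],.014,True)[:2] for p in k.astype(float)],np.float32); r=cv2.minAreaRect(pts*1000); print(cv2.boundingRect(k),r)
        cv2.drawContours(im,[k],-1,(255,0,0),1)
cv2.imwrite('pics/w7.png',im[0:300])
E
```

```text
t 12.47 p [ 0.4571 -0.3236  0.154 ] dock [-0.0929 -0.1643  0.154 ] w 0.0386 F [-0.  -0.3 -0.7] tx [-0.998  0.068 -0.003] ty [ 0.068  0.998 -0.002]
(518, 150, 48, 47) ((456.3503723144531, -67.49881744384766), (69.2990493774414, 47.816429138183594), 75.43452453613281)
(284, 95, 72, 55) ((394.9097595214844, -319.1861572265625), (63.1463623046875, 47.821136474609375), 81.15312194824219)
```

View pics/w7.png

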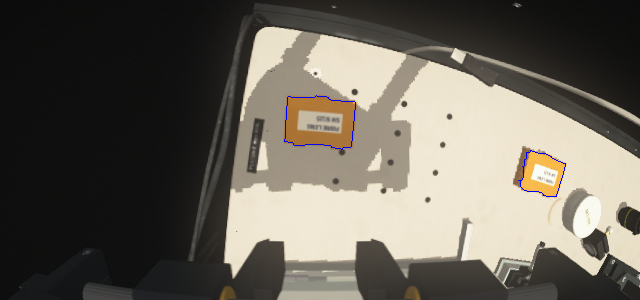

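{"method": "carry_out", "body": {"plan": [[[0,0,0],[0,0,0.165],1],[[0.0765,-0.006,0.12],[0,0,0],1],[[0.0765,-0.006,0.12],[0,0,0],1],[[0.0765,-0.006,0.12],[0,0,0],1],[[0.0765,-0.006,0.12],[0,0,0],1]]}}

```text
time_s: 12.93
position: [0.3915, -0.3163, 0.053]
orientation: [-0.002, 0.077, 0.997, 0.001]
ft_force: [-0.8, -0.4, -1.1]
width: 0.0753
gripper_force: 0.0
```

{"method": "carry_out", "body": {"plan": [[[0,0,0],[0,0,0],1],[[0,0,0],[0,0,0],1],[[0,0,0],[0,0,0],1]]}}

```text
time_s: 13.18
position: [0.3948, -0.3183, 0.0564]
orientation: [-0.0, 0.078, 0.997, 0.0]
ft_force: [0.7, 0.6, -0.1]
width: 0.0878
gripper_force: 0.0
```

```bash
python3 - <<'E'
from h import *
go((.396,-.319,.004))
E
```

```text
t 13.18 p [ 0.3948 -0.3183  0.0564] dock [-0.1555 -0.1632  0.0564] w 0.0878 F [ 0.7  0.6 -0.1] tx [-0.988  0.155  0.   ] ty [0.155 0.988 0.   ]
-> [ 0.396 -0.319  0.004] [-0.006 -0.003  0.262] rows>= 2.0
```

{"method": "carry_out", "body": {"plan": [[[-0.006,0,0.12],[0,0,0],1],[[0,0,0.1],[0,0,0],1],[[0,0,0.042],[0,0,0],1],[[0,0,0],[0,0,0],-1],[[0,0,0],[0,0,0],-1]]}}

```text
time_s: 13.6
position: [0.3968, -0.3188, 0.0048]
orientation: [0.0, 0.077, 0.997, -0.0]
ft_force: [0.3, 0.6, 0.0]
width: 0.0771
gripper_force: 0.0
```

{"method": "carry_out", "body": {"plan": [[[0,0,0],[0,0,0],-1],[[0,0,0],[0,0,0],-1],[[0,0,0],[0,0,0],-1],[[0,0,0],[0,0,0],-1]]}}

```text
time_s: 13.93
position: [0.3972, -0.3194, 0.0056]
orientation: [0.001, 0.077, 0.997, -0.001]
ft_force: [0.3, -0.0, 5.1]
width: 0.0643
gripper_force: 30.0
```

```bash
python3 - <<'E'
from h import *
s=robot.get_state(); print(s['gripper_force']); go()
E
```

```text
30.001985281705856
t 13.93 p [ 0.3972 -0.3194  0.0056] dock [-0.153  -0.1641  0.0056] w 0.0643 F [ 0.3 -0.   5.1] tx [-0.988  0.154 -0.003] ty [ 0.154  0.988 -0.002]
```

{"method": "carry_out", "body": {"plan": [[[0,0,-0.05],[0,0,0],-1],[[0,0,-0.1],[0,0,0],-1],[[0,0,0],[0,0,-0.165],-1],[[-0.09,0.065,0],[0,0,0],-1],[[-0.09,0.065,0],[0,0,0],-1]]}}

```text
time_s: 14.35
position: [0.4331, -0.2949, 0.0349]
orientation: [-0.0, 0.035, 0.999, -0.0]
ft_force: [0.4, -0.9, -2.7]
width: 0.0645
gripper_force: 30.0
```

{"method": "carry_out", "body": {"plan": [[[-0.09,0.065,0],[0,0,0],-1],[[-0.09,0.065,0],[0,0,0],-1],[[-0.09,0.065,0],[0,0,0],-1],[[-0.1,0.065,0],[0,0,0],-1],[[0,0,0],[0,0,0],-1]]}}

```text
time_s: 14.77
position: [0.5142, -0.2465, 0.035]
orientation: [0.001, 0.033, 0.999, -0.0]
ft_force: [0.4, -1.4, -2.3]
width: 0.0644
gripper_force: 30.0
```

{"method": "carry_out", "body": {"plan": [[[0,0,0.06],[0,0,0],-1],[[0,0,0.06],[0,0,0],-1],[[0,0,0],[0,0,0],-1]]}}

```text
time_s: 15.02
position: [0.5073, -0.2468, 0.0065]
orientation: [-0.003, 0.034, 0.999, 0.001]
ft_force: [-0.6, -0.1, -1.9]
width: 0.0642
gripper_force: 30.0
```

```bash
python3 - <<'E'
from h import *
s=robot.get_state(); print(s['gripper_force']); go()
c=cap('wrist','w8')
E
```

```text
29.998888224363327
t 15.02 p [ 0.5073 -0.2468  0.0065] dock [-0.048  -0.0843  0.0065] w 0.0642 F [-0.6 -0.1 -1.9] tx [-0.998  0.069  0.006] ty [0.069 0.998 0.003]
```

View pics/w8.png

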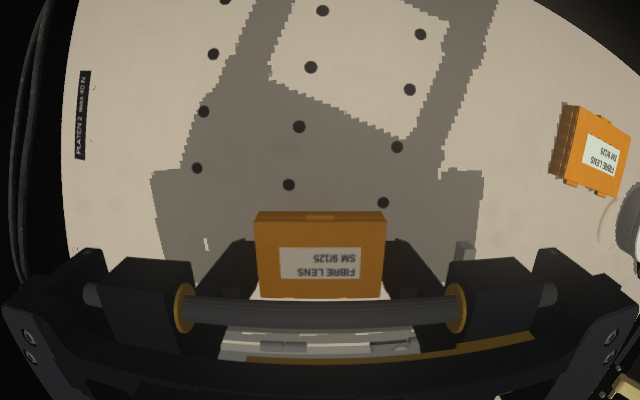

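{"method": "carry_out", "body": {"plan": [[[-0.015,0,0],[0,0,0],-1],[[-0.015,0,0],[0,0,0],-1],[[-0.015,0,0],[0,0,0],-1],[[-0.015,0,0],[0,0,0],-1],[[0,0,0],[0,0,0],-1]]}}

```text
time_s: 15.48
position: [0.5242, -0.2494, 0.0107]
orientation: [0.001, 0.034, 0.999, -0.0]
ft_force: [0.8, -0.3, -1.4]
width: 0.064
gripper_force: 30.0
```

{"method": "carry_out", "body": {"plan": [[[-0.01,0,0],[0,0,0],-1],[[-0.01,0,0],[0,0,0],-1],[[-0.01,0,0],[0,0,0],-1],[[0,0,0],[0,0,0],-1],[[0,0,0],[0,0,0],-1]]}}

```text
time_s: 15.9
position: [0.5291, -0.2493, 0.0101]
orientation: [0.0, 0.034, 0.999, -0.0]
ft_force: [-0.1, -0.5, -1.7]
width: 0.0637
gripper_force: 30.0
```

```bash
python3 - <<'E'
from h import *
go()
E
```

```text
t 15.9 p [ 0.5291 -0.2493  0.0101] dock [-0.0262 -0.0852  0.0101] w 0.0637 F [-0.1 -0.5 -1.7] tx [-0.998  0.068 -0.   ] ty [ 0.068  0.998 -0.   ]
```

{"method": "carry_out", "body": {"plan": [[[0,0,0.012],[0,0,0],-1],[[0,0,0.01],[0,0,0],-1],[[-0.008,0,0],[0,0,0],-1],[[-0.008,0,0],[0,0,0],-1],[[0,0,0],[0,0,0],-1]]}}

```text
time_s: 16.32
position: [0.5305, -0.2494, 0.0056]
orientation: [-0.002, 0.034, 0.999, 0.0]
ft_force: [-5.3, -0.3, 6.4]
width: 0.0643
gripper_force: 30.0
```

{"method": "carry_out", "body": {"plan": [[[-0.008,0,0],[0,0,0],-1],[[-0.008,0,0],[0,0,0],-1],[[0,0,0],[0,0,0],-1],[[0,0,0],[0,0,0],-1]]}}

```text
time_s: 16.65
position: [0.5306, -0.2494, 0.0056]
orientation: [-0.005, 0.034, 0.999, 0.001]
ft_force: [-15.2, -0.4, 13.0]
width: 0.0639
gripper_force: 30.0
```

```bash
python3 - <<'E'
from h import *
go()
E
```

```text
t 16.65 p [ 0.5306 -0.2494  0.0056] dock [-0.0247 -0.0853  0.0056] w 0.0639 F [-15.2  -0.4  13. ] tx [-0.998  0.067  0.01 ] ty [0.067 0.998 0.001]
```

{"method": "carry_out", "body": {"plan": [[[0,0,0],[0,0,0],1],[[0,0,0],[0,0,0],1],[[0,0,0],[0,0,0],1],[[0,0,0],[0,0,0],1],[[0,0,-0.05],[0,0,0],1]]}}

```text
time_s: 17.07
position: [0.5341, -0.2489, 0.0141]
orientation: [-0.001, 0.034, 0.999, 0.001]
ft_force: [-0.6, -0.0, -0.3]
width: 0.0881
gripper_force: 0.0
```

{"method": "carry_out", "body": {"plan": [[[0,0,-0.15],[0,0,0],1],[[0.06,0,-0.18],[0,0,0],1],[[0.15,0,-0.1],[0,0,0],1],[[0.15,0,0],[0,0,0],1],[[0.1,0.1,0],[0,0,0],1]]}}

```text
time_s: 17.48
position: [0.4453, -0.226, 0.1048]
orientation: [0.002, 0.035, 0.999, -0.002]
ft_force: [-0.2, -0.8, -0.7]
width: 0.0882
gripper_force: 0.0
```

{"method": "carry_out", "body": {"plan": [[[0,0.14,0],[0,0,0],1],[[0,0.14,0],[0,0,0],1],[[0,0,0],[0,0,0],1],[[0,0,0],[0,0,0],1]]}}

```text
time_s: 17.82
position: [0.4491, -0.1668, 0.1025]
orientation: [0.001, 0.033, 0.999, -0.0]
ft_force: [-0.3, -0.5, 0.5]
width: 0.0881
gripper_force: 0.0
```

```bash
cat >> h.py <<'E'
def boxes(z=.014,fn=None,lo=400):
    c=cap('wrist'); fr=c['frame']; hsv=cv2.cvtColor(fr,cv2.COLOR_RGB2HSV)
    m=cv2.inRange(hsv,(8,150,90),(22,255,255)); m=cv2.morphologyEx(m,cv2.MORPH_CLOSE,np.ones((9,9)))
    im=fr[:,:,::-1].copy()
    for k in cv2.findContours(m,0,2)[0]:
        if cv2.contourArea(k)>lo:
            pts=np.array([onz(c,*p[0],z,True)[:2] for p in k.astype(float)],np.float32); r=cv2.minAreaRect(pts*1000); print(cv2.boundingRect(k),np.round(r[0],1),np.round(r[1],1),round(r[2],1),'dock',w2d([*np.array(r[0])/1000,z]).round(4))
            cv2.drawContours(im,[k],-1,(255,0,0),1)
    if fn: cv2.imwrite('pics/'+fn+'.png',im)
E
python3 - <<'E'
from h import *
go((.44,-.1,.1),(.456,-.067,.05)); boxes(fn='w9')
E
```

```text
t 17.82 p [ 0.4491 -0.1668  0.1025] dock [-0.1116 -0.0084  0.1025] w 0.0881 F [-0.3 -0.5  0.5] tx [-0.998  0.066 -0.001] ty [ 0.066  0.998 -0.001]
-> [ 0.44 -0.1   0.1 ] [0.067 0.33  0.012] rows>= 2.0
-> [ 0.456 -0.067  0.05 ] [-0.069  0.17   0.25 ] rows>= 2.0
(234, 265, 39, 36) [ 520.1 -232.1] [34.4 37.4] 86.3 dock [-0.0363 -0.0687  0.014 ]
(369, 206, 81, 56) [484.7 -91.6] [67.  47.8] 76.5 dock [-0.0811  0.069   0.014 ]
```

View pics/w9.png

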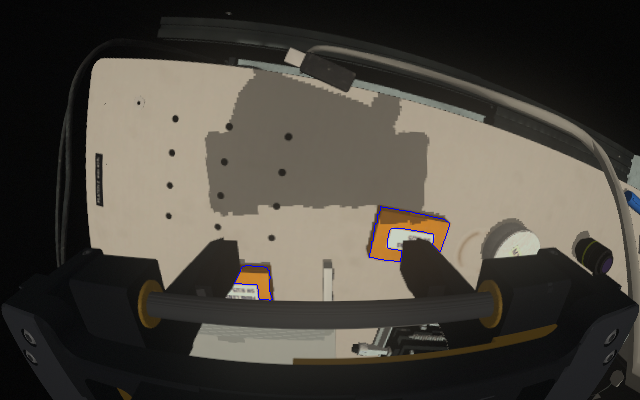

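{"method": "carry_out", "body": {"plan": [[[0,0,0],[0,0,0.162],1],[[0,0,0],[0,0,0.162],1],[[-0.017,0.134,0],[0,0,0],1],[[-0.017,0.134,0],[0,0,0],1],[[-0.017,0.134,0],[0,0,0],1]]}}

```text
time_s: 18.28
position: [0.4786, -0.0926, 0.1021]
orientation: [0.0, 0.12, 0.993, -0.0]
ft_force: [0.4, -0.8, -0.2]
width: 0.0884
gripper_force: 0.0
```

{"method": "carry_out", "body": {"plan": [[[0,0,0],[0,0,0],1],[[0,0,0],[0,0,0],1]]}}

```text
time_s: 18.45
position: [0.4785, -0.092, 0.1019]
orientation: [0.0, 0.118, 0.993, -0.0]
ft_force: [-0.9, 0.1, 0.4]
width: 0.0879
gripper_force: 0.0
```

```bash
python3 - <<'E'
from h import *
boxes(); go((.478,-.091,.005))
E
```

```text
(282, 183, 81, 57) [485.2 -91.2] [63.8 47.9] 76.1 dock [-0.0807  0.0695  0.014 ]
t 18.5 p [ 0.4781 -0.0925  0.1018] dock [-0.0877  0.0677  0.1018] w 0.0881 F [-0.5  0.1 -0.2] tx [-0.972  0.235 -0.   ] ty [ 0.235  0.972 -0.001]
-> [ 0.478 -0.091  0.005] [0.002 0.008 0.484] rows>= 3.0
```

{"method": "carry_out", "body": {"plan": [[[0,0.015,0.15],[0,0,0],1],[[0,0,0.15],[0,0,0],1],[[0,0,0.12],[0,0,0],1],[[0,0,0.06],[0,0,0],1],[[0,0,0],[0,0,0],-1]]}}

```text
time_s: 18.92
position: [0.4751, -0.0897, 0.0025]
orientation: [-0.003, 0.12, 0.993, 0.0]
ft_force: [-0.2, -0.0, -0.7]
width: 0.0833
gripper_force: 0.0
```

{"method": "carry_out", "body": {"plan": [[[0,0,0],[0,0,0],-1],[[0,0,0],[0,0,0],-1],[[0,0,0],[0,0,0],-1],[[0,0,0],[0,0,0],-1],[[0,0,0],[0,0,0],-1]]}}

```text
time_s: 19.33
position: [0.4796, -0.0897, 0.0071]
orientation: [0.001, 0.119, 0.993, -0.0]
ft_force: [-1.1, -2.0, 2.2]
width: 0.0641
gripper_force: 30.0
```

```bash
python3 - <<'E'
from h import *
print(robot.get_state()['gripper_force']); go()
E
```

```text
29.973713293438777
t 19.33 p [ 0.4796 -0.0897  0.0071] dock [-0.0864  0.0706  0.0071] w 0.0641 F [-1.1 -2.   2.2] tx [-0.972  0.236 -0.003] ty [ 0.236  0.972 -0.   ]
```

{"method": "carry_out", "body": {"plan": [[[0,0,-0.05],[0,0,0],-1],[[0,0,-0.1],[0,0,0],-1],[[0.1,-0.05,0],[0,0,0],-1],[[0.05,-0.05,0],[0,0,-0.162],-1],[[0,0,0],[0,0,-0.162],-1]]}}

```text
time_s: 19.75
position: [0.4418, -0.1013, 0.0361]
orientation: [-0.001, 0.032, 0.999, 0.0]
ft_force: [-0.0, 1.2, -2.1]
width: 0.0642
gripper_force: 30.0
```

{"method": "carry_out", "body": {"plan": [[[0,-0.12,0],[0,0,0],-1],[[0,-0.14,0],[0,0,0],-1],[[0,-0.14,0],[0,0,0],-1],[[0,-0.14,0],[0,0,0],-1],[[0,-0.14,0],[0,0,0],-1]]}}

```text
time_s: 20.17
position: [0.435, -0.2379, 0.0365]
orientation: [0.0, 0.034, 0.999, -0.0]
ft_force: [1.5, 0.1, -1.4]
width: 0.064
gripper_force: 30.0
```

{"method": "carry_out", "body": {"plan": [[[0,-0.14,0],[0,0,0],-1],[[0,-0.14,0],[0,0,0],-1],[[0,-0.14,0],[0,0,0],-1],[[0,0,0],[0,0,0],-1],[[0,0,0],[0,0,0],-1]]}}

```text
time_s: 20.58
position: [0.4295, -0.3221, 0.0365]
orientation: [0.0, 0.035, 0.999, -0.0]
ft_force: [0.1, 0.8, -2.2]
width: 0.0637
gripper_force: 30.0
```

```bash
python3 - <<'E'
from h import *
print(robot.get_state()['gripper_force']); go(d2w((-.045,-.188,.007))); boxes(fn='w10')
E
```

```text
29.966649112757295
t 20.58 p [ 0.4295 -0.3221  0.0365] dock [-0.1206 -0.1646  0.0365] w 0.0637 F [ 0.1  0.8 -2.2] tx [-0.997  0.071 -0.001] ty [ 0.071  0.997 -0.   ]
-> [ 0.5033 -0.3505  0.007 ] [-0.378 -0.116  0.148] rows>= 3.0
(379, 326, 155, 35) [ 528.2 -208.4] [150.   36.5] 84.8 dock [-0.0298 -0.0445  0.014 ]
(256, 225, 129, 76) [ 448.3 -322.7] [78.8 54.4] 85.4 dock [-0.1018 -0.164   0.014 ]
```

View pics/w10.png

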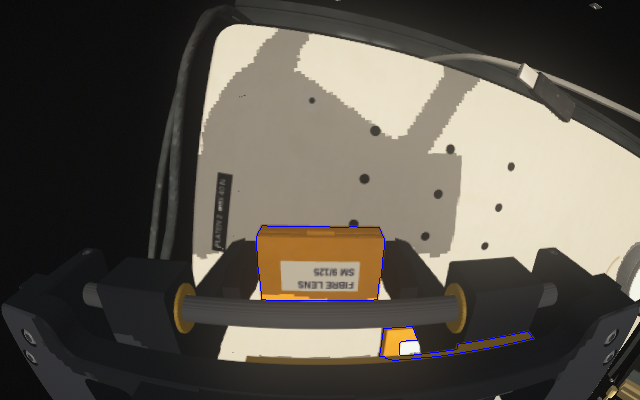

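{"method": "carry_out", "body": {"plan": [[[0,-0.116,0],[0,0,0],-1],[[-0.126,0,0],[0,0,0],-1],[[-0.126,0,0],[0,0,0],-1],[[-0.1,0,0],[0,0,0],-1],[[0,0,0.08],[0,0,0],-1]]}}

```text
time_s: 21.05
position: [0.5046, -0.3499, 0.0237]
orientation: [0.004, 0.033, 0.999, -0.002]
ft_force: [0.6, -0.5, -0.6]
width: 0.0641
gripper_force: 30.0
```

{"method": "carry_out", "body": {"plan": [[[0,0,0.05],[0,0,0],-1],[[0,0,0.018],[0,0,0],-1],[[0,0,0],[0,0,0],-1],[[0,0,0],[0,0,0],-1]]}}

```text
time_s: 21.38
position: [0.4981, -0.347, 0.0067]
orientation: [-0.0, 0.034, 0.999, 0.001]
ft_force: [1.7, 2.5, 4.1]
width: 0.064
gripper_force: 30.0
```

```bash
python3 - <<'E'
from h import *
go()
E
```

```text
t 21.38 p [ 0.4981 -0.347   0.0067] dock [-0.0505 -0.1848  0.0067] w 0.064 F [1.7 2.5 4.1] tx [-0.998  0.068  0.   ] ty [0.068 0.998 0.002]
```

{"method": "carry_out", "body": {"plan": [[[-0.02,-0.003,0],[0,0,0],-1],[[-0.02,-0.003,0],[0,0,0],-1],[[-0.02,-0.003,0],[0,0,0],-1],[[-0.012,-0.003,0],[0,0,0],-1],[[-0.012,0,0],[0,0,0],-1]]}}

```text
time_s: 21.8
position: [0.5123, -0.3511, 0.0066]
orientation: [-0.002, 0.034, 0.999, 0.001]
ft_force: [-6.6, 0.1, 8.9]
width: 0.0641
gripper_force: 30.0
```

{"method": "carry_out", "body": {"plan": [[[-0.008,0,0],[0,0,0],-1],[[-0.008,0,0],[0,0,0],-1],[[0,0,0],[0,0,0],-1],[[0,0,0],[0,0,0],-1]]}}

```text
time_s: 22.13
position: [0.515, -0.3514, 0.0067]
orientation: [-0.003, 0.034, 0.999, 0.001]
ft_force: [-8.3, 0.9, 9.6]
width: 0.0642
gripper_force: 30.0
```

```bash
python3 - <<'E'
from h import *
go()
E
```

```text
t 22.13 p [ 0.515  -0.3514  0.0067] dock [-0.0333 -0.1881  0.0067] w 0.0642 F [-8.3  0.9  9.6] tx [-0.998  0.067  0.005] ty [0.067 0.998 0.001]
```

{"method": "carry_out", "body": {"plan": [[[-0.008,0,0],[0,0,0],-1],[[-0.008,0,0],[0,0,0],-1],[[-0.008,0,0],[0,0,0],-1],[[0,0,0],[0,0,0],-1],[[0,0,0],[0,0,0],-1]]}}

```text
time_s: 22.55
position: [0.5154, -0.3514, 0.0065]
orientation: [-0.007, 0.033, 0.999, 0.002]
ft_force: [-19.8, 0.8, 19.2]
width: 0.0644
gripper_force: 30.0
```

```bash
python3 - <<'E'
from h import *
go()
E
```

```text
t 22.55 p [ 0.5154 -0.3514  0.0065] dock [-0.0329 -0.1881  0.0065] w 0.0644 F [-19.8   0.8  19.2] tx [-0.998  0.066  0.014] ty [0.066 0.998 0.003]
```

{"method": "carry_out", "body": {"plan": [[[0,0,0],[0,0,0],1],[[0,0,0],[0,0,0],1],[[0,0,0],[0,0,0],1],[[0,0,0],[0,0,0],1],[[0,0,-0.05],[0,0,0],1]]}}

```text
time_s: 22.97
position: [0.5211, -0.3513, 0.014]
orientation: [-0.002, 0.034, 0.999, 0.001]
ft_force: [-0.6, -0.3, -0.1]
width: 0.0878
gripper_force: 0.0
```

{"method": "carry_out", "body": {"plan": [[[0,0,-0.12],[0,0,0],1],[[0,0,-0.13],[0,0,0],-1],[[0,-0.17,0],[0,0,0],-1],[[0,-0.17,0],[0,0,0],-1],[[0,0,0],[0,0,0],-1]]}}

```text
time_s: 23.38
position: [0.5191, -0.4265, 0.0687]
orientation: [0.002, 0.035, 0.999, -0.003]
ft_force: [-0.2, 0.8, 0.4]
width: 0.0633
gripper_force: 0.0
```

{"method": "carry_out", "body": {"plan": [[[0,0,0],[0,0,0],-1],[[0,0,0],[0,0,0],-1],[[0,0,0],[0,0,0],-1]]}}

```text
time_s: 23.63
position: [0.5177, -0.4194, 0.0656]
orientation: [-0.001, 0.034, 0.999, 0.001]
ft_force: [0.3, 0.3, -0.4]
width: 0.0436
gripper_force: 0.0
```

```bash
python3 - <<'E'
from h import *
go(d2w((-.026,-.256,.006))); c=cap('wrist','w11')
E
```

```text
t 23.63 p [ 0.5177 -0.4194  0.0656] dock [-0.026  -0.2557  0.0656] w 0.0436 F [ 0.3  0.3 -0.4] tx [-0.998  0.068  0.001] ty [0.068 0.998 0.001]
-> [ 0.5177 -0.4196  0.006 ] [-0.    -0.002  0.298] rows>= 2.0
```

{"method": "carry_out", "body": {"plan": [[[0,0,0],[0,0,0],-1],[[0,0,0],[0,0,0],-1],[[0,0,0],[0,0,0],-1],[[0,0,0],[0,0,0],-1],[[0,0,0],[0,0,0],-1]]}}

```text
time_s: 24.1
position: [0.518, -0.4205, 0.0661]
orientation: [-0.0, 0.034, 0.999, 0.0]
ft_force: [0.0, -0.0, -0.8]
width: 0.0063
gripper_force: 0.0
```

{"method": "carry_out", "body": {"plan": [[[0,0,0.12],[0,0,0],-1],[[0,0,0.1],[0,0,0],-1],[[0,0,0.05],[0,0,0],-1],[[0,0,0.022],[0,0,0],-1],[[0,0,0],[0,0,0],-1]]}}

```text
time_s: 24.52
position: [0.5171, -0.42, 0.0062]
orientation: [-0.001, 0.034, 0.999, 0.001]
ft_force: [0.8, -0.0, 0.1]
width: 0.0004
gripper_force: 0.0
```

{"method": "carry_out", "body": {"plan": [[[0,0.03,0],[0,0,0],-1],[[0,0.03,0],[0,0,0],-1],[[0,0.03,0],[0,0,0],-1],[[0,0.03,0],[0,0,0],-1],[[0,0.03,0],[0,0,0],-1]]}}

```text
time_s: 24.93
position: [0.5208, -0.3907, 0.0088]
orientation: [0.001, 0.034, 0.999, -0.001]
ft_force: [-0.1, -1.7, 0.1]
width: 0.0001
gripper_force: 0.9
```

{"method": "carry_out", "body": {"plan": [[[0,0.03,0],[0,0,0],-1],[[0,0.03,0],[0,0,0],-1],[[0,0.03,0],[0,0,0],-1],[[0,0.03,0],[0,0,0],-1],[[0,0,0],[0,0,0],-1]]}}

```text
time_s: 25.35
position: [0.5216, -0.3654, 0.0076]
orientation: [-0.0, 0.034, 0.999, 0.0]
ft_force: [0.2, 0.4, 0.9]
width: 0.0003
gripper_force: 0.0
```

```bash
python3 - <<'E'
from h import *
go()
E
```

```text
t 25.35 p [ 0.5216 -0.3654  0.0076] dock [-0.0257 -0.2016  0.0076] w 0.0003 F [0.2 0.4 0.9] tx [-0.998  0.068  0.   ] ty [0.068 0.998 0.001]
```

{"method": "carry_out", "body": {"plan": [[[0,0.025,0],[0,0,0],-1],[[0,0.025,0],[0,0,0],-1],[[0,0.025,0],[0,0,0],-1],[[0,0.025,0],[0,0,0],-1],[[0,0.025,0],[0,0,0],-1]]}}

```text
time_s: 25.77
position: [0.5232, -0.3414, 0.0075]
orientation: [-0.0, 0.034, 0.999, 0.0]
ft_force: [-0.4, -1.4, 0.1]
width: 0.0005
gripper_force: 1.1
```

{"method": "carry_out", "body": {"plan": [[[0,0.025,0],[0,0,0],-1],[[0,0.025,0],[0,0,0],-1],[[0,0.025,0],[0,0,0],-1],[[0,0.01,0],[0,0,0],-1],[[0,0.01,0],[0,0,0],-1]]}}

```text
time_s: 26.18
position: [0.5246, -0.3224, 0.0075]
orientation: [-0.0, 0.034, 0.999, 0.0]
ft_force: [-0.0, -1.7, -0.3]
width: 0.0002
gripper_force: 0.9
```

{"method": "carry_out", "body": {"plan": [[[0,0.01,0],[0,0,0],-1],[[0,0.01,0],[0,0,0],-1],[[0,0.01,0],[0,0,0],-1],[[0,0,0],[0,0,0],-1]]}}

```text
time_s: 26.52
position: [0.525, -0.3165, 0.0075]
orientation: [-0.0, 0.034, 0.999, 0.0]
ft_force: [0.6, 0.4, -0.4]
width: 0.0006
gripper_force: 0.2
```

```bash
python3 - <<'E'
from h import *
go()
E
```

```text
t 26.52 p [ 0.525  -0.3165  0.0075] dock [-0.0257 -0.1526  0.0075] w 0.0006 F [ 0.6  0.4 -0.4] tx [-0.998  0.068  0.   ] ty [0.068 0.998 0.   ]
```

{"method": "carry_out", "body": {"plan": [[[0,0.01,0],[0,0,0],-1],[[0,0.01,0],[0,0,0],-1],[[0,0.01,0],[0,0,0],-1],[[0,0,0],[0,0,0],-1]]}}

```text
time_s: 26.85
position: [0.5256, -0.3122, 0.008]
orientation: [0.0, 0.034, 0.999, -0.001]
ft_force: [-2.2, -5.3, -0.3]
width: 0.0005
gripper_force: 3.1
```

{"method": "carry_out", "body": {"plan": [[[0,0.01,0],[0,0,0],-1],[[0,0.01,0],[0,0,0],-1],[[0,0,0],[0,0,0],-1]]}}

```text
time_s: 27.1
position: [0.5259, -0.312, 0.009]
orientation: [0.001, 0.033, 0.999, -0.004]
ft_force: [-4.1, -16.3, -0.5]
width: 0.0003
gripper_force: 8.6
```

{"method": "carry_out", "body": {"plan": [[[0,-0.03,0],[0,0,0],-1],[[0,-0.03,-0.1],[0,0,0],-1],[[0,-0.05,-0.18],[0,0,0],-1],[[0,0.1,-0.18],[0,0,0],-1],[[-0.1,0.2,-0.18],[0,0,0],-1]]}}

```text
time_s: 27.52
position: [0.541, -0.2827, 0.1283]
orientation: [0.0, 0.036, 0.999, -0.0]
ft_force: [0.5, -0.3, -0.2]
width: 0.0006
gripper_force: 0.0
```

{"method": "carry_out", "body": {"plan": [[[-0.1,0.05,-0.1],[0,0,0],-1],[[0,0,0],[0,0,0],-1],[[0,0,0],[0,0,0],-1]]}}

```text
time_s: 27.77
position: [0.5642, -0.2719, 0.1474]
orientation: [0.001, 0.033, 0.999, -0.001]
ft_force: [-1.1, 0.2, 0.1]
width: 0.0005
gripper_force: 0.0
```

```bash
python3 - <<'E'
from h import *
go(); boxes(fn='w12',lo=200)
E
```

```text
t 27.77 p [ 0.5642 -0.2719  0.1474] dock [ 0.0104 -0.1055  0.1474] w 0.0005 F [-1.1  0.2  0.1] tx [-0.998  0.066 -0.003] ty [ 0.066  0.998 -0.001]
(288, 123, 140, 51) [ 528.4 -232.9] [128.9  46.1] 86.5 dock [-0.028  -0.0689  0.014 ]
```

View pics/w12.png

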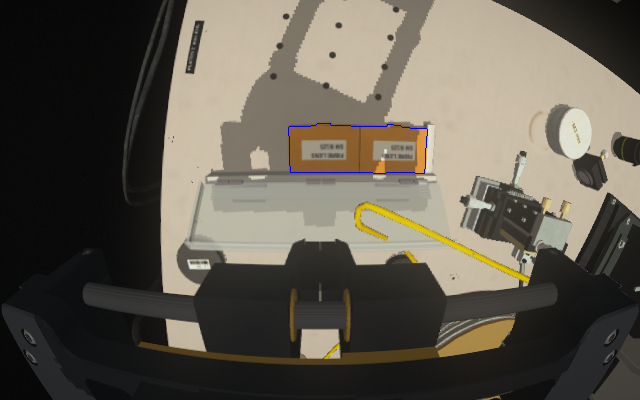

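{"method": "carry_out", "body": {"plan": [[[0.16,0.02,0],[0,0,0],-1],[[0.16,0,0],[0,0,0],-1],[[0.16,0,0],[0,0,0],-1],[[0,0,0.17],[0,0,0],-1],[[0,0,0.17],[0,0,0],-1]]}}

```text
time_s: 28.23
position: [0.4651, -0.2625, 0.0775]
orientation: [0.001, 0.035, 0.999, -0.001]
ft_force: [1.8, -0.9, 0.0]
width: 0.0008
gripper_force: 0.0
```

{"method": "carry_out", "body": {"plan": [[[0,0,0.17],[0,0,0],-1],[[0,0,0.15],[0,0,0],-1],[[0,0,0.025],[0,0,0],-1],[[-0.03,0,0],[0,0,0],-1],[[-0.03,0,0],[0,0,0],-1]]}}

```text
time_s: 28.65
position: [0.4784, -0.2627, 0.0082]
orientation: [-0.001, 0.035, 0.999, 0.001]
ft_force: [0.5, -0.3, -0.2]
width: 0.0002
gripper_force: 0.0
```

{"method": "carry_out", "body": {"plan": [[[-0.015,0,0],[0,0,0],-1],[[-0.015,0,0],[0,0,0],-1],[[-0.01,0,0],[0,0,0],-1],[[-0.01,0,0],[0,0,0],-1],[[0,0,0],[0,0,0],-1]]}}

```text
time_s: 29.07
position: [0.4903, -0.2637, 0.0098]
orientation: [0.001, 0.034, 0.999, -0.0]
ft_force: [-1.2, -0.2, 0.1]
width: 0.0003
gripper_force: 0.0
```

```bash
python3 - <<'E'
from h import *
go()
E
```

```text
t 29.07 p [ 0.4903 -0.2637  0.0098] dock [-0.0639 -0.1023  0.0098] w 0.0003 F [-1.2 -0.2  0.1] tx [-0.998  0.068 -0.002] ty [ 0.068  0.998 -0.001]
```

{"method": "carry_out", "body": {"plan": [[[-0.01,0,0],[0,0,0],-1],[[-0.01,0,0],[0,0,0],-1],[[0,0,0],[0,0,0],-1]]}}

```text
time_s: 29.32
position: [0.4935, -0.2637, 0.009]
orientation: [0.0, 0.034, 0.999, -0.0]
ft_force: [1.0, -0.1, 0.6]
width: 0.0006
gripper_force: 0.0
```

{"method": "carry_out", "body": {"plan": [[[-0.01,0,0],[0,0,0],-1],[[-0.01,0,0],[0,0,0],-1],[[0,0,0],[0,0,0],-1],[[0,0,0],[0,0,0],-1]]}}

```text
time_s: 29.65
position: [0.4949, -0.2635, 0.0082]
orientation: [-0.002, 0.034, 0.999, 0.001]
ft_force: [-5.4, 0.1, 3.5]
width: 0.0007
gripper_force: 3.1
```

{"method": "carry_out", "body": {"plan": [[[-0.01,0,0],[0,0,0],-1],[[0,0,0],[0,0,0],-1],[[0.06,0,0],[0,0,0],-1],[[0,0.16,0],[0,0,0],-1],[[0,0.16,0],[0,0,0],-1]]}}

```text
time_s: 30.07
position: [0.4912, -0.2001, 0.0088]
orientation: [0.001, 0.036, 0.999, -0.0]
ft_force: [0.6, 0.1, -0.1]
width: 0.0004
gripper_force: 0.0
```

{"method": "carry_out", "body": {"plan": [[[0,0,0],[0,0,0],-1],[[-0.03,0,0],[0,0,0],-1],[[-0.015,0,0],[0,0,0],-1],[[-0.01,0,0],[0,0,0],-1],[[0,0,0],[0,0,0],-1]]}}

```text
time_s: 30.48
position: [0.4989, -0.1993, 0.0079]
orientation: [-0.004, 0.034, 0.999, 0.002]
ft_force: [-11.0, 4.7, 8.4]
width: 0.0003
gripper_force: 5.2
```

{"method": "carry_out", "body": {"plan": [[[-0.01,0,0],[0,0,0],-1],[[-0.005,0,0],[0,0,0],-1],[[0,0,0],[0,0,0],-1],[[0,0,0],[0,0,0],-1]]}}

```text
time_s: 30.82
position: [0.499, -0.1993, 0.0074]
orientation: [-0.007, 0.034, 0.999, 0.002]
ft_force: [-16.8, 3.6, 12.1]
width: 0.0005
gripper_force: 8.7
```

```bash
python3 - <<'E'
from h import *
go()
E
```

```text
t 30.82 p [ 0.499  -0.1993  0.0074] dock [-0.0596 -0.0375  0.0074] w 0.0005 F [-16.8   3.6  12.1] tx [-0.998  0.068  0.014] ty [0.068 0.998 0.004]
```

{"method": "carry_out", "body": {"plan": [[[0.08,0,0],[0,0,0],-1],[[0.04,-0.05,-0.18],[0,0,0],-1],[[0,-0.1,-0.17],[0,0,0],-1],[[0,-0.1,-0.17],[0,0,0],-1],[[0,-0.09,-0.17],[0,0,0],-1]]}}

```text
time_s: 31.23
position: [0.477, -0.2686, 0.1487]
orientation: [0.001, 0.035, 0.999, -0.0]
ft_force: [0.6, -0.2, -0.6]
width: 0.0001
gripper_force: 0.0
```

{"method": "carry_out", "body": {"plan": [[[-0.12,0,-0.08],[0,0,0],-1],[[-0.18,0,0],[0,0,0],-1],[[-0.18,0,0],[0,0,0],-1],[[-0.18,0,0],[0,0,0],-1],[[-0.18,0,0],[0,0,0],-1]]}}

```text
time_s: 31.65
position: [0.6467, -0.2799, 0.1634]
orientation: [0.001, 0.035, 0.999, -0.001]
ft_force: [1.0, -0.6, 0.9]
width: 0.0005
gripper_force: 0.0
```

{"method": "carry_out", "body": {"plan": [[[-0.08,0,0],[0,0,0],-1],[[0,0,0],[0,0,0],-1]]}}

```text
time_s: 31.82
position: [0.6645, -0.2806, 0.1626]
orientation: [0.002, 0.034, 0.999, -0.001]
ft_force: [-0.8, 0.8, -0.8]
width: 0.0005
gripper_force: 0.0
```

```bash
python3 - <<'E'
from h import *
go(d2w((.105,-.105,.16)),d2w((.105,-.105,.07)))
E
```

```text
t 31.82 p [ 0.6645 -0.2806  0.1626] dock [ 0.1111 -0.1073  0.1626] w 0.0005 F [-0.8  0.8 -0.8] tx [-0.998  0.068 -0.003] ty [ 0.068  0.998 -0.001]
-> [ 0.6586 -0.2779  0.16  ] [0.03  0.012 0.013] rows>= 1.0
-> [ 0.6586 -0.2779  0.07  ] [0.001 0.    0.45 ] rows>= 3.0
```

{"method": "carry_out", "body": {"plan": [[[0,0.01,0.16],[0,0,0],-1],[[0,0,0.16],[0,0,0],-1],[[0,0,0.14],[0,0,0],-1],[[0.04,0,0],[0,0,0],-1],[[0.04,0,0],[0,0,0],-1]]}}

```text
time_s: 32.23
position: [0.6419, -0.2759, 0.0684]
orientation: [-0.002, 0.035, 0.999, 0.001]
ft_force: [-0.0, -0.7, 0.5]
width: 0.0004
gripper_force: 0.0
```

{"method": "carry_out", "body": {"plan": [[[0.04,0,0],[0,0,0],-1],[[0.03,0,0],[0,0,0],-1],[[0.03,0,0],[0,0,0],-1],[[0.03,0,0],[0,0,0],-1],[[0.03,0,0],[0,0,0],-1]]}}

```text
time_s: 32.65
position: [0.6135, -0.2745, 0.0732]
orientation: [0.002, 0.034, 0.999, -0.001]
ft_force: [1.0, 0.1, 0.2]
width: 0.0003
gripper_force: 0.5
```

{"method": "carry_out", "body": {"plan": [[[0.03,0,0],[0,0,0],-1],[[0.03,0,0],[0,0,0],-1],[[0.03,0,0],[0,0,0],-1],[[0.03,0,0],[0,0,0],-1],[[0.03,0,0],[0,0,0],-1]]}}

```text
time_s: 33.07
position: [0.5818, -0.2715, 0.0704]
orientation: [-0.001, 0.034, 0.999, 0.0]
ft_force: [0.0, -1.2, -0.2]
width: 0.0003
gripper_force: 0.2
```

```bash
python3 - <<'E'
from h import *
go()
E
```

```text
t 33.07 p [ 0.5818 -0.2715  0.0704] dock [ 0.0279 -0.1038  0.0704] w 0.0003 F [ 0.  -1.2 -0.2] tx [-0.998  0.068  0.001] ty [0.068 0.998 0.   ]
```

{"method": "carry_out", "body": {"plan": [[[0.03,0,0],[0,0,0],-1],[[0.03,0,0],[0,0,0],-1],[[0.03,0,0],[0,0,0],-1],[[0.03,0,0],[0,0,0],-1],[[0.03,0,0],[0,0,0],-1]]}}

```text
time_s: 33.48
position: [0.5523, -0.2696, 0.0707]
orientation: [-0.0, 0.034, 0.999, 0.0]
ft_force: [0.2, 0.1, 0.4]
width: 0.0003
gripper_force: 0.2
```

{"method": "carry_out", "body": {"plan": [[[0.03,0,0],[0,0,0],-1],[[0.03,0,0],[0,0,0],-1],[[0.03,0,0],[0,0,0],-1],[[0.03,0,0],[0,0,0],-1],[[0.03,0,0],[0,0,0],-1]]}}

```text
time_s: 33.9
position: [0.5223, -0.2676, 0.0708]
orientation: [-0.0, 0.034, 0.999, 0.0]
ft_force: [0.3, -0.1, 0.2]
width: 0.0003
gripper_force: 0.0
```

{"method": "carry_out", "body": {"plan": [[[0,0,-0.05],[0,0,0],-1],[[0,0,-0.15],[0,0,0],-1],[[0.05,0,-0.15],[0,0,0],-1],[[0.1,0,0],[0,0,0],-1],[[0.1,0,0],[0,0,0],-1]]}}

```text
time_s: 34.32
position: [0.4752, -0.2656, 0.1447]
orientation: [0.003, 0.034, 0.999, -0.002]
ft_force: [-0.1, 0.4, 0.0]
width: 0.0001
gripper_force: 0.0
```

{"method": "carry_out", "body": {"plan": [[[0,0,0],[0,0,0],-1],[[0,0,0],[0,0,0],-1],[[0,0,0],[0,0,0],-1],[[0,0,0],[0,0,0],-1],[[0,0,0],[0,0,0],-1]]}}

```text
time_s: 34.73
position: [0.4738, -0.2643, 0.1407]
orientation: [0.0, 0.034, 0.999, 0.0]
ft_force: [0.2, -0.9, -0.7]
width: 0.0007
gripper_force: 0.0
```

{"method": "carry_out", "body": {"plan": [[[0,0,0],[0,0,0],-1],[[0,0,0],[0,0,0],-1],[[0,0,0],[0,0,0],-1],[[0,0,0],[0,0,0],-1],[[0,0,0],[0,0,0],-1]]}}

```text
time_s: 35.15
position: [0.4731, -0.2642, 0.1407]
orientation: [-0.0, 0.034, 0.999, 0.0]
ft_force: [0.6, -0.1, 0.1]
width: 0.0003
gripper_force: 0.0
```

```bash
python3 - <<'E'
from h import *
go(d2w((-.08,-.105,.06)))
import numpy as np
c=cap('wrist'); fr=c['frame'].astype(int)
# tab: look for dark pixels around expected shut tab position and others
for th in (0,.2,.4,.8,1.2):
    t=d2w((.006-.085*np.cos(th),-.103,.0235+.085*np.sin(th)+.003)); u,v=proj(c,t,True); u,v=int(u),int(v)
    print(th,u,v,fr[max(v-3,0):v+4,u-4:u+5].mean() if 0<v<400 else None)
E
```

```text
t 35.15 p [ 0.4731 -0.2642  0.1407] dock [-0.081  -0.1039  0.1407] w 0.0003 F [ 0.6 -0.1  0.1] tx [-0.998  0.068  0.   ] ty [0.068 0.998 0.   ]
-> [ 0.4741 -0.2653  0.06  ] [-0.005 -0.005  0.403] rows>= 2.0
0 319 197 50.06878306878307
0.2 319 205 65.68783068783068
0.4 319 217 188.73544973544975
0.8 319 255 53.164021164021165
1.2 320 302 50.84656084656085
```

{"method": "carry_out", "body": {"plan": [[[0,0,0.15],[0,0,0],-1],[[0,0,0.15],[0,0,0],-1],[[0,0,0.12],[0,0,0],-1],[[0,0,0.08],[0,0,0],-1],[[0,0,0.03],[0,0,0],-1]]}}

```text
time_s: 35.62
position: [0.4709, -0.2629, 0.0318]
orientation: [-0.002, 0.034, 0.999, 0.001]
ft_force: [-0.0, 1.4, -0.8]
width: 0.0004
gripper_force: 0.0
```

{"method": "carry_out", "body": {"plan": [[[0,0,0],[0,0,0],-1],[[0,0,0.012],[0,0,0],-1],[[0,0,0.012],[0,0,0],-1],[[0,0,0],[0,0,0],-1]]}}

```text
time_s: 35.95
position: [0.4739, -0.2648, 0.031]
orientation: [0.001, 0.034, 0.999, -0.001]
ft_force: [0.7, -0.4, 0.5]
width: 0.0003
gripper_force: 0.0
```

{"method": "carry_out", "body": {"plan": [[[0,0,0.01],[0,0,0],-1],[[0,0,0.01],[0,0,0],-1],[[0,0,0],[0,0,0],-1]]}}

```text
time_s: 36.2
position: [0.4738, -0.2647, 0.0269]
orientation: [0.001, 0.034, 0.999, -0.0]
ft_force: [0.6, -0.1, 2.4]
width: 0.0003
gripper_force: 1.0
```

{"method": "carry_out", "body": {"plan": [[[0,0,0.008],[0,0,0],-1],[[0,0,0.004],[0,0,0],-1],[[0,0,0],[0,0,0],-1],[[0,0,0],[0,0,0],-1]]}}

```text
time_s: 36.53
position: [0.4739, -0.2648, 0.0266]
orientation: [0.001, 0.034, 0.999, -0.0]
ft_force: [-5.9, 3.9, 19.3]
width: 0.0002
gripper_force: 9.7
```

{"method": "carry_out", "body": {"plan": [[[0,0,-0.05],[0,0,0],-1],[[0,0,-0.15],[0,0,0],-1],[[0,0,-0.18],[0,0,0],-1],[[0,0,-0.18],[0,0,0],-1],[[0,0,0],[0,0,0],-1]]}}

```text
time_s: 36.95
position: [0.4777, -0.2671, 0.1438]
orientation: [0.006, 0.034, 0.999, -0.003]
ft_force: [0.3, -1.4, 0.4]
width: 0.0004
gripper_force: 0.0
```

{"method": "carry_out", "body": {"plan": [[[0,0,-0.1],[0,0,0],-1],[[0,0,-0.1],[0,0,0],-1],[[0,0,0],[0,0,0],-1],[[0,0,0],[0,0,0],-1]]}}

```text
time_s: 37.28
position: [0.4738, -0.2647, 0.1765]
orientation: [0.001, 0.034, 0.999, -0.001]
ft_force: [-0.2, 0.0, -0.9]
width: 0.0004
gripper_force: 0.0
```

```bash
python3 - <<'E'
from h import *
go(); c=cap('wrist','w13')
fr=c['frame']; g=cv2.cvtColor(fr,cv2.COLOR_RGB2GRAY)
for x in (-.095,-.09,-.085,-.075,-.068,-.062): 
    u,v=proj(c,d2w((x,-.105,.0265)),True); print(x,int(u),int(v),g[int(v)-1:int(v)+2,int(u)-2:int(u)+3].mean().round())
u,v=proj(c,d2w((-.061,-.05,.025)),True); print('edge exp v',v); print(g[int(v)-14:int(v)+14,int(u)])
boxes(lo=150)
E
```

```text
t 37.28 p [ 0.4738 -0.2647  0.1765] dock [-0.0802 -0.1044  0.1765] w 0.0004 F [-0.2  0.  -0.9] tx [-0.998  0.068 -0.003] ty [ 0.068  0.998 -0.001]
-0.095 318 169 127.0
-0.09 318 174 72.0
-0.085 318 179 57.0
-0.075 318 189 79.0
-0.068 318 196 77.0
-0.062 318 202 208.0
edge exp v 202.4680032759042
[207 189 159 130 130 130 122 118 116 131 172 197 204 207 208 208 208 208
 200 195 194 194 194 201 203 204 203 203]
```

```bash
python3 -c "
from h import *
print(job.hand_in())"
```

```text
the job is handed in; nothing more can be done
None
```

I flipped the cover up, pressed the one open lid shut, set both boxes as a closed row against the rail and end stop, and shut the cover over them; the job is handed in but came back with no verdict. I didn't go near the spare objective. The cover met the tab at its shut height under about 19 N, and I last saw the row itself just before closing it.

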